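# Pack and latch the plate-cassette transit case

### The job

Put every blue plate cassette that is out on the desk into the grey transit case, handle up, each standing flat in a bay of its own, and then close the lid without slamming it. Then swing the hook bar home over the lid's tongue until its notch sits around the stud, turn the wing knob anticlockwise back to its click stop, and after that clockwise all the way to its tight stop. Leave the other things on the desk where they are.

Things in the scene. Friction and masses are not known exactly. Their poses are not given: they have to be found in the camera images.
- case: Grey open-topped transit case fixed to the desk, outside 150 (x) x 298 (y) x 100 mm high, walls and floor 5 mm. Origin: centre of its underside; z up. Lid hinged along its +x rim. On its -x side a dark ledge (60 mm wide, top 98 mm above the desk) carries the hook bar's pivot at (-105, +70) mm and the brass stud with the wing knob at (-105, -70) mm, in the case's frame.
- bays (a point): Centre of the case's inner floor, 5 mm above the desk; axes as the case's. Four bays lie in a row along y, with centres at x = 0 and y = -108, -36, 36 and 108 mm from here, each 140 mm (x) by 68 mm (y), split by three dividers 4 mm thick and 25 mm high.
- lid (a joint): Angle of the lid in rad: 0 = closed flat on the rim, grows as it opens, up to 1.9; starts wide open, 1.6 to 1.85, leaning a little back past upright. A stiff friction hinge: the lid stays wherever it is left; 3 to 6 N at its free edge moves it. Slammed means faster than 2.5 rad/s.
- lid_hinge (a point): Middle of the lid's hinge line, at (75, 0, 100) mm in the case's frame. The hinge line runs along the case's y; closed, the lid reaches 150 mm from here towards the case's -x and is 8 mm thick (from 100 to 108 mm over the desk).
- lid_tongue (a point): Point on the outer (upper when closed) face of the steel tongue, 45 mm wide and 8 mm thick, that stands out 39 mm from the middle of the lid's free edge in the plane of the lid. The point lies 170 mm from the hinge line, midway across. Axes turn with the lid: x runs from free edge to hinge, y along the hinge, z out of the outer face.
- hook (a joint): Angle of the flat steel hook bar about its upright pivot in rad: 0 = home against its stop, along the case's front over the closed lid's tongue, its notch around the brass stud; grows as it swings out from the case, up to 2.2 (from above, clockwise opens, anticlockwise closes). Starts 1.1 to 1.9. About 1 N at the peg moves it; it stays where it is left.
- hook_hinge (a point): The hook bar's pivot, at the bar's underside, 110 mm above the desk. The bar is 22 mm wide, 6 mm thick and reaches 161 mm from here.
- hook_peg (a point): On the axis of the upright red peg (18 mm thick, 45 mm tall, from 116 to 161 mm above the desk) on the hook bar, 70 mm from its pivot; the point is 16 mm below the peg's top, 145 mm above the desk. Pinch it or push it to swing the bar. Axes turn with the bar: -y points from pivot to peg.
- knob (a joint): Angle of the black wing knob on the stud in rad, growing clockwise seen from above. It starts between -0.3 and 0.3. Anticlockwise it comes to its click stop at -0.8; clockwise to its tight stop at 0.9. Friction about 0.05 N m; it stays where it is left. With 0 its wing lies along the case's x.
- knob_grip (a point): On the knob's axis, in the middle of its upright wing (52 mm long, 14 mm thick, from 126 to 160 mm above the desk), 146 mm above the desk. Axes turn with the knob: x along the wing, z up. A round foot 34 mm across lies under the wing.
- cassette0: Blue plate cassette (identical ones; some may be absent): body 110 (x) x 50 (y) x 40 mm high with a black upright plate as handle on top, 70 (x) x 16 (y) mm, from 40 to 80 mm above its underside. About 0.25 kg. Origin: centre of its underside; z up.
- cassette1: Blue plate cassette (identical ones; some may be absent): body 110 (x) x 50 (y) x 40 mm high with a black upright plate as handle on top, 70 (x) x 16 (y) mm, from 40 to 80 mm above its underside. About 0.25 kg. Origin: centre of its underside; z up.
- cassette2: Blue plate cassette (identical ones; some may be absent): body 110 (x) x 50 (y) x 40 mm high with a black upright plate as handle on top, 70 (x) x 16 (y) mm, from 40 to 80 mm above its underside. About 0.25 kg. Origin: centre of its underside; z up.
- cassette3: Blue plate cassette (identical ones; some may be absent): body 110 (x) x 50 (y) x 40 mm high with a black upright plate as handle on top, 70 (x) x 16 (y) mm, from 40 to 80 mm above its underside. About 0.25 kg. Origin: centre of its underside; z up.
- pencil: Bystander: red pencil, 170 mm long, lying flat. To be left where it is.
- folder_bone: Bystander: white bone folder (flat crease tool), 150 x 22 x 5 mm. To be left where it is.
- brush: Bystander: dusting brush lying flat. To be left where it is.
- phone: Bystander: black phone, 150 x 75 x 9 mm. To be left where it is.
- carton: Bystander: white paper carton, 140 x 80 x 40 mm. To be left where it is.
- tape: Bystander: amber roll of tape lying flat, 90 mm across, 20 mm high. To be left where it is.
- pot: Bystander: white open ceramic pot, 76 mm across, 90 mm high. To be left where it is.
- weight: Bystander: steel paperweight block, 90 x 60 x 30 mm. To be left where it is.
There are look-alikes about, which are no part of the job. Leave any red or yellow look-alike of the cassette2 alone.

How it is judged:
By the outcome, as a careful person would: the job done as asked, in the order asked, and still so for the second after the job is handed in, with the robot touching nothing.
Of cassette0, cassette1, cassette2, cassette3 only 2 to 4 are there at a start; the rules pass over those that are not, and their reading is None.
At some moment in a run one of cassette0, cassette1, cassette2, cassette3 may be knocked a few centimetres aside while the robot is not near it.
Once in a run the grip may slacken for a moment while it holds something.
It also fails if it takes over 210 s, if anything falls off the work surface, if the arm or the gripper's body presses on something with over 40 N, if the wrist force passes 120 N, or if a joint passes its speed limit or range.

### The arm

A 6-joint arm with a two-finger parallel gripper is mounted at the origin on the work surface. World frame = base frame: x ahead of the robot, y to its left, z up, the work surface at z = 0. Lengths are in m, angles in rad, forces in N, time in s.
With the tool pointing down it reaches from about 0.35 to 0.775 m from the base axis. Payload 5.5 kg.
Tool frame: the origin (TCP) lies at the very end of the fingers, on their centre line; the grasp point (between the pads) lies env.grasp_offset behind it (env.grasp_offset is the distance from the TCP to the grasp point, in m); x points along the fingers, y is the direction in which the jaws open and shut, and the axes are right-handed (so a half turn about x gives the same grasp; the last joint's range is limited). The gripper opens to 85 mm and grips with 20 to 120 N. Pads are 22 mm wide; open, the fingers measure 114 mm over their backs; the gripper's body (76 mm by 85 mm) begins 54 mm behind the grasp point. The pads swing forward as they close: fully open they stand 13 mm farther back than shut.
Start: joints at [0.977, 0.313, 0.046, 1.304, 0, 1.431], TCP at [0.252, 0.517, 0.231] pointing down, gripper open.
Joint ranges: [-2.76, 2.76], [-0.86, 1.69], [-1.03, 1.26], [-2.2, 2.34], [-1.47, 1.5], [-3.14, 3.14]. Speed limits (rad/s): [2.57, 2.57, 3.14, 3.14, 3.14, 3.14].

### API

Orientations are given as a unit quaternion [w, x, y, z].
In Python, from workcell import get_state, viewer, job, env gives the robot as it stands.
- The arm moves only by the tool send_rows, never from a script. Its argument "plan" is a list of rows, each a list of 6 numbers: the shift along the tool's x, y, z in mm, then the turn, a rotation vector about the tool's x, y, z in degrees. A call has exactly 10 rows; each row is the pose to reach, as a shift and turn from the pose commanded when the call began, along the tool's axes at that moment; what a row does not reach only later rows make up. A row lasts 1/8 s, in which the tool goes at most 62.5 mm and 10.7 degrees, less where a joint would pass 70% of its speed; a pose out of reach is approached as far as the arm can. A call with a gripper value outside its range is refused whole. "claw" is the finger opening in mm, from 0 to 85.4, set as the call begins (left out, the last holds). The fingers move at their own pace and stop on an object; "newtons" is the grip in N (left out, the last holds). Time passes only in rows, so rows that repeat a pose let the fingers close, or fill a call up. It gives the time, the measured TCP pose, the force and the opening at its end, in the units of the state.
- get_state(): the state, without advancing time (a new reading comes with each control period).
- viewer.read_camera(name): name is "scene" or "top" or "wrist"; returns a dict with "frame" (384x512x3 uint8, blue, green, red), "mtx" (3x3 intrinsics, pixels), "rvec" (rotation vector, rad) and "tvec" (3), from world to camera coordinates, as OpenCV has them. Camera axes: x right, y down, z forward; pixel columns grow to the right and rows downward; lengths in m; the calibration is good to about 2 mm. A picture is of the moment at which its call begins. There is no depth.
- job.hand_in(): hands the job in, once; it reports no verdict.
The state is a dict: "clock": time; "joint_pos": joint angles; "qvel": joint speeds; "tau": joint torques, N m; "tcp_pos": TCP position; "orientation": TCP orientation; "wrist_force": force on the tool from outside, world axes, zero at the start; "ft_torque": the same for the moment, N m; "finger_gap": finger opening in m.
Only numpy, scipy, OpenCV 4.12 (cv2) and the standard library are available. Lean on these libraries where they do the work, as an engineer would, in place of code of your own. Each camera call takes 0.05 s, during which the arm holds its last target.

## Working session

There is one attempt and no reset: what is moved stays moved. The work goes in short steps, Python scripts to look and compute and a tool call to move; the robot and the scene stay as the last step left them, time stands still between calls to the robot, and variables do not carry over. Pictures are saved under pics/ and viewed, and the job is handed in when it is done.

Besides the shell and the picture viewer there is one more tool, called after ">>>" as name(argument=value, ...) on one line, values as JSON. send_rows: Moves the arm, as the interface text tells. Its arguments: {"type":"object","properties":{"plan":{"type":"array"},"claw":{"type":"number"},"newtons":{"type":"number"}},"required":["plan"]}

```bash
ls; mkdir -p pics; cat > h.py <<'E'
import numpy as np, cv2
from workcell import get_state, viewer, job, env
from scipy.spatial.transform import Rotation as R
def cam(n):
    c=viewer.read_camera(n); return c
def proj(c,P):
    return cv2.projectPoints(np.atleast_2d(np.float64(P)),np.float64(c['rvec']),np.float64(c['tvec']),np.float64(c['mtx']),None)[0][:,0]
def ray(c,uv,z):
    M=cv2.Rodrigues(np.float64(c['rvec']))[0]; o=-M.T@np.float64(c['tvec']).ravel()
    uv=np.atleast_2d(np.float64(uv)); d=np.c_[uv,np.ones(len(uv))]@np.linalg.inv(c['mtx']).T@M
    return o+d*((z-o[2])/d[:,2])[:,None]
E
python3 - <<'E'
from h import *
s=get_state(); print(s, env.grasp_offset)
for n in ('scene','top','wrist'):
    c=cam(n); cv2.imwrite(f'pics/{n}0.png',cv2.resize(c['frame'],(800,600),interpolation=cv2.INTER_CUBIC)); print(n,c['mtx'],c['rvec'],c['tvec'])
    import pickle; pickle.dump(c,open(f'{n}0.pkl','wb'))
E
```

```text
pics
{'clock': 0.0, 'joint_pos': array([ 9.77374276e-01,  3.13977181e-01,  4.49738817e-02,  1.30360489e+00,
       -2.90461895e-05,  1.43118448e+00]), 'qvel': array([-5.21827409e-04, -1.54907939e-03, -9.02774715e-05, -1.43312338e-03,
       -1.36015339e-03,  1.00787019e-03]), 'tau': array([ 2.61300222e-03, -4.80618489e+01,  2.98539913e+01,  1.92593696e-02,
       -1.56851875e-04, -2.09593486e-05]), 'tcp_pos': array([0.25180697, 0.51635664, 0.23042   ]), 'orientation': array([ 0.68876146,  0.15847109,  0.68920142, -0.15967454]), 'wrist_force': array([-0.72678834,  0.37091283,  0.27921266]), 'ft_torque': array([-0.04446289, -0.03334708, -0.03867963]), 'finger_gap': 0.08538001962173092} 0.0187
scene [[375.5365236    0.         259.73331241]
 [  0.         375.5365236  189.51414381]
 [  0.           0.           1.        ]] [ 1.40274952  2.18673855 -0.86589011] [ 0.16434181 -0.26903722  1.63706305]
top [[437.21352909   0.         257.02368514]
 [  0.         437.21352909 187.57825292]
 [  0.           0.           1.        ]] [ 2.1503819  -2.11374673  0.202604  ] [0.04332084 0.51732901 1.28468697]
wrist [[315.23746851   0.         255.70506971]
 [  0.         315.23746851 192.52619192]
 [  0.           0.           1.        ]] [-2.43262533 -1.51835156 -0.23489894] [-0.57396638 -0.03928147  0.38049509]
```

View pics/top0.png

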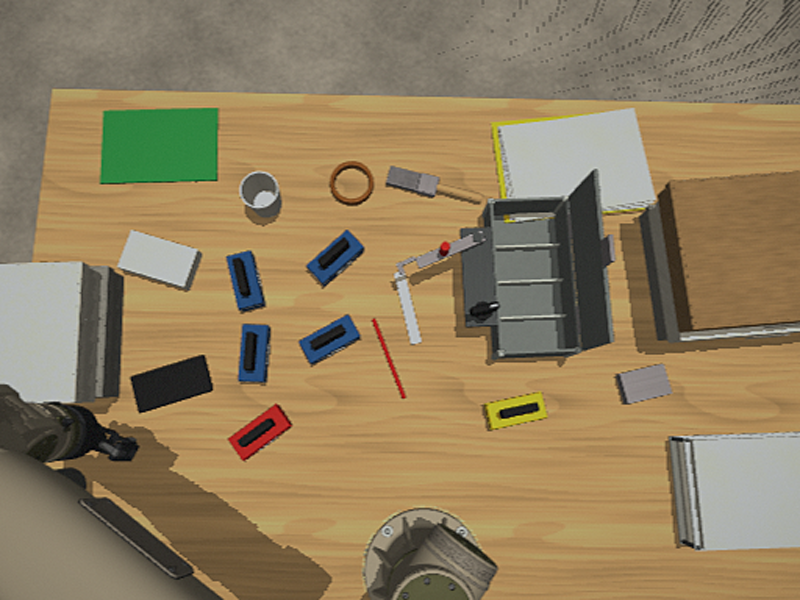

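View pics/scene0.png

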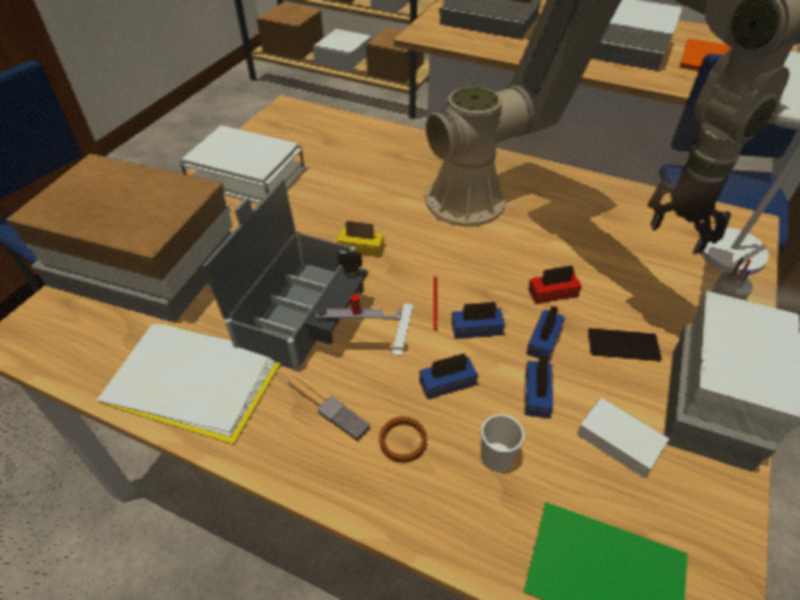

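View pics/wrist0.png

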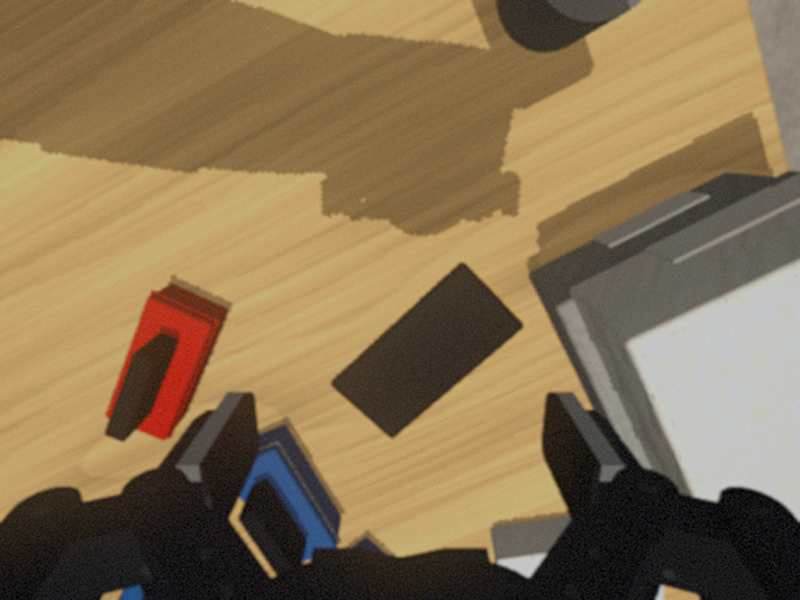

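The top view shows four blue cassettes at (245,280), (335,257), (254,353) and (330,339), in 800x600 pixels. The red (260,432) and yellow (515,410) ones are look-alikes, so I leave them. The case is at (540,275) with its ledge on the left, the hook peg at (445,248) and the knob at (485,310). Next I'll enlarge and measure.

```bash
python3 - <<'E'
from h import *; import pickle
c=pickle.load(open('top0.pkl','rb')); f=c['frame']
a=f[135:265,135:245]; cv2.imwrite('pics/cropA.png',cv2.resize(a,None,fx=5,fy=5,interpolation=cv2.INTER_CUBIC)[:600])
b=f[100:235,245:400]; cv2.imwrite('pics/cropB.png',cv2.resize(b,None,fx=4.4,fy=4.4,interpolation=cv2.INTER_CUBIC))
hsv=cv2.cvtColor(f,cv2.COLOR_BGR2HSV)
m=cv2.inRange(hsv,(100,120,40),(125,255,255))
for cc in cv2.findContours(m,cv2.RETR_EXTERNAL,cv2.CHAIN_APPROX_NONE)[0]:
    if cv2.contourArea(cc)<150: continue
    p=cc[:,0].astype(float)
    W=ray(c,p,0.04)[:,:2]; r=cv2.minAreaRect((W*1000).astype(np.float32))
    # bright top
    mask=np.zeros(m.shape,np.uint8); cv2.drawContours(mask,[cv2.convexHull(cc)],-1,255,-1)
    dk=cv2.inRange(hsv,(0,0,0),(180,255,60))&mask
    v=hsv[...,2][(m>0)&(mask>0)]
    print(cc[:,0].mean(0),r, np.percentile(v,[5,25,50,75,95]))
    n,l,st,ce=cv2.connectedComponentsWithStats(dk); 
    for i in range(1,n):
        if st[i,4]>20: 
            ys,xs=np.where(l==i); print('  dark',st[i],ray(c,ce[i],.08)[0], cv2.minAreaRect((ray(c,np.c_[xs,ys],.08)[:,:2]*1000).astype(np.float32)))
E
```

```text
[162.05825243 225.83495146] ((397.0021667480469, 334.72344970703125), (51.683494567871094, 106.93103790283203), 88.76451110839844) [ 69. 105. 121. 124. 130.]
  dark [156 213   9  25 169] [0.39500541 0.33404212 0.08      ] ((394.71368408203125, 334.0523376464844), (20.296602249145508, 70.1460189819336), 88.7181167602539)
[210.29885057 216.68965517] ((426.027587890625, 191.32015991210938), (49.79347610473633, 107.74191284179688), 31.023046493530273) [ 58.1 118.  124.  127.  132. ]
  dark [199 208  22  16 170] [0.42438516 0.1906046  0.08      ] ((424.2862243652344, 190.69754028320312), (21.484230041503906, 70.25312805175781), 30.03955078125)
[156.25       178.98958333] ((538.48193359375, 359.96295166015625), (111.85804748535156, 48.962371826171875), 16.161815643310547) [ 55.4 101.  120.  123.  127. ]
  dark [149 165  11  25 162] [0.5368873  0.35841869 0.08      ] ((536.7296142578125, 358.2789001464844), (76.38970947265625, 19.432697296142578), 15.96902847290039)
[214.27160494 164.90123457] ((587.5037841796875, 184.8336944580078), (53.37151336669922, 107.46650695800781), 43.716941833496094) [ 58.75 108.   122.   125.   129.25]
  dark [204 152  20  21 178] [0.58552898 0.18561226 0.08      ] ((586.6300659179688, 186.21255493164062), (23.713029861450195, 72.72039794921875), 47.27008056640625)
  dark [206 174  10   9  21] [0.53682595 0.18995354 0.08      ] ((536.7472534179688, 189.90621948242188), (5.431368827819824, 33.85614776611328), 41.88008117675781)
```

View pics/cropA.png

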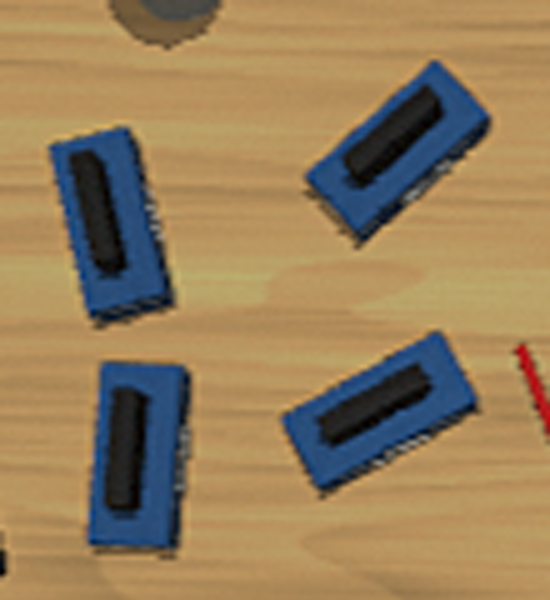

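View pics/cropB.png

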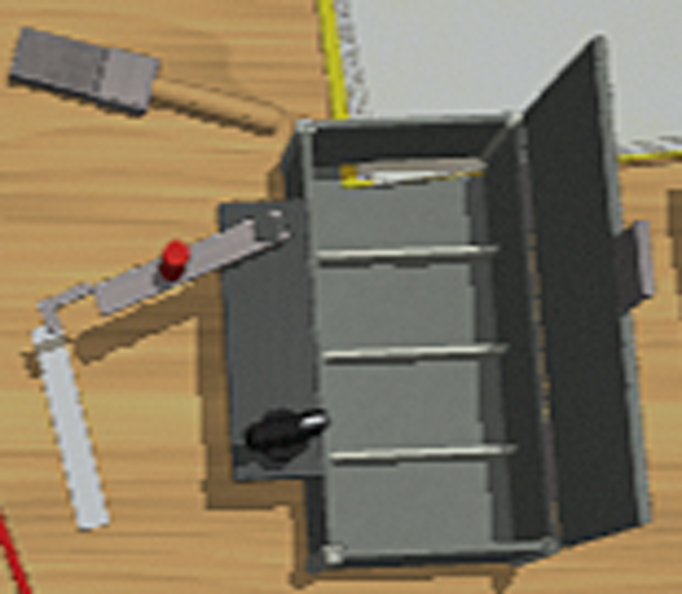

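```bash
python3 - <<'E'
from h import *; import pickle
c=pickle.load(open('top0.pkl','rb'));f=c['frame']
q=np.array([(301,122),(522,113),(325,562),(555,552)])/4.4+[245,100]-.4
W=ray(c,q,.1); print(W)
print('dx',np.linalg.norm(W[0]-W[1]),np.linalg.norm(W[2]-W[3]),'dy',np.linalg.norm(W[0]-W[2]),np.linalg.norm(W[1]-W[3]))
for k in [(275,225),(282,432)]:
    print(ray(c,np.array(k)/4.4+[245,100],.11))
# crops at high zoom
for i,(x,y,w) in enumerate([(300,120,40),(300,210,40)]):pass
a=cv2.resize(f[118:232,292:382],None,fx=5.2,fy=5.2,interpolation=cv2.INTER_LANCZOS4)
cv2.imwrite('pics/case.png',a)
s=pickle.load(open('scene0.pkl','rb')); b=cv2.resize(s['frame'][105:240,120:260],None,fx=4.4,fy=4.4,interpolation=cv2.INTER_LANCZOS4); cv2.imwrite('pics/sc.png',b)
E
```

```text
[[ 0.69340175 -0.11222115  0.1       ]
 [ 0.70282843 -0.26343222  0.1       ]
 [ 0.39379706 -0.12591597  0.1       ]
 [ 0.40294268 -0.27692493  0.1       ]]
dx 0.15150461890312003 0.15128565256050272 dy 0.2999175164072773 0.30018913051966645
[[ 0.61668581 -0.09408454  0.11      ]]
[[ 0.47657718 -0.09805623  0.11      ]]
```

View pics/case.png

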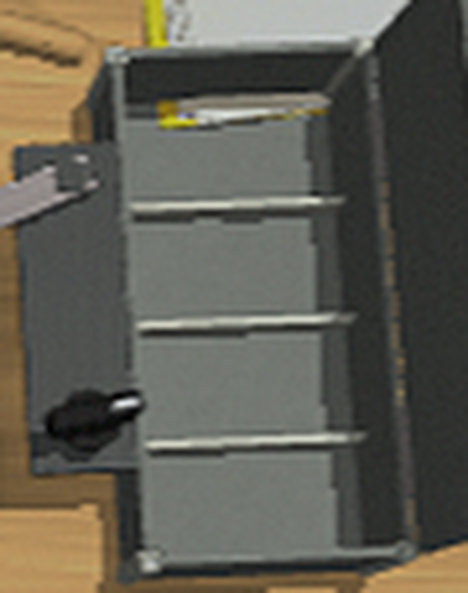

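View pics/sc.png

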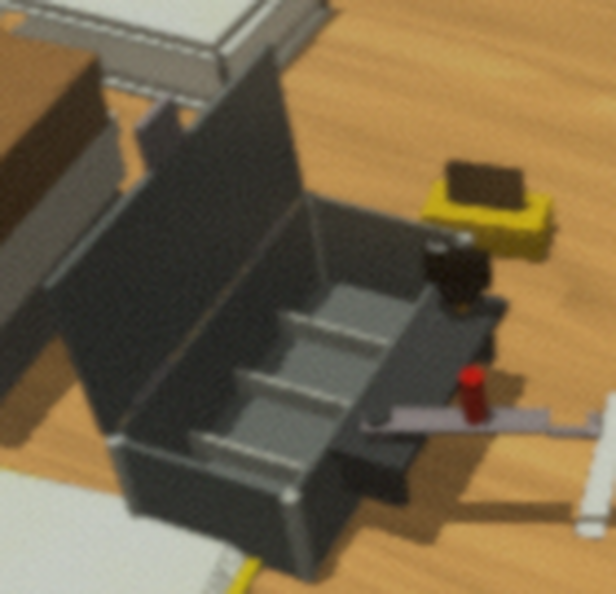

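```bash
cat >> h.py <<'E'
Y=np.deg2rad(-87.3); C0=np.array([0.5482,-0.1946])
def case(x,y,z=0):  # case frame mm -> world m
    v=np.array([[np.cos(Y),-np.sin(Y)],[np.sin(Y),np.cos(Y)]])@[x/1000,y/1000]+C0
    return np.array([*v,z/1000])
def to_case(p):
    v=np.array(p[:2])-C0; return np.r_[np.array([[np.cos(Y),np.sin(Y)],[-np.sin(Y),np.cos(Y)]])@v, p[2] if len(p)>2 else 0]*1000
def pose():
    s=get_state(); q=s['orientation']; return s,np.array(s['tcp_pos']),R.from_quat([q[1],q[2],q[3],q[0]])
def down(a): # tool y at world angle a (rad)
    return R.from_matrix(np.c_[[0,0,-1],[np.cos(a),np.sin(a),0],[np.sin(a),-np.cos(a),0]])
def yaw():
    s,p,r=pose(); y=r.apply([0,1,0]); return np.arctan2(y[1],y[0])
def plan(wps): # list of (xyz m, yaw a or R) -> rel shift mm & rotvec deg
    s,p,r=pose()
    for t,a in wps:
        ro=a if isinstance(a,R) else down(a)
        print(np.round(r.inv().apply(np.array(t)-p)*1000,1), np.round((r.inv()*ro).as_rotvec(degrees=True),1))
def near(a,ref=None):
    ref=yaw() if ref is None else ref
    return ref+(a-ref+np.pi/2)%np.pi-np.pi/2
def st():
    s,p,r=pose(); print('t',round(s['clock'],2),'tcp',np.round(p,4),'yaw',round(np.degrees(yaw()),1),'tilt',np.round(r.apply([1,0,0]),3),'q',np.round(s['joint_pos'],2),'F',np.round(s['wrist_force'],1),'gap',round(s['finger_gap'],4))
def detect(c,z=.04):
    f=cv2.resize(c['frame'],None,fx=3,fy=3,interpolation=cv2.INTER_CUBIC); hsv=cv2.cvtColor(f,cv2.COLOR_BGR2HSV)
    m=cv2.inRange(hsv,(100,120,92),(125,255,255)); out=[]
    m=cv2.morphologyEx(m,cv2.MORPH_OPEN,np.ones((3,3),np.uint8))
    for cc in cv2.findContours(m,cv2.RETR_EXTERNAL,cv2.CHAIN_APPROX_NONE)[0]:
        if cv2.contourArea(cc)<1200: continue
        W=ray(c,(cc[:,0]+.5)/3-.5,z)[:,:2]; (x,y),(w,h),a=cv2.minAreaRect((W*1000).astype(np.float32))
        if w<h: w,h,a=h,w,a+90
        out.append((x/1000,y/1000,a,w,h))
    return out
E
python3 - <<'E'
from h import *; import pickle
c=pickle.load(open('top0.pkl','rb'))
for o in detect(c): print(np.round(o,3))
st()
print('notebook strip', [to_case(ray(c,np.array(k)/5.2+[292,118]-.4,.005)[0]).round() for k in [(160,126),(325,110),(125,118),(310,112)]])
print(proj(c,[case(-70,144,5),case(70,144,5)])*1,)
for a in (105,70),(-105,-70): print(case(*a))
for k in [(78,180),(95,425)]: print(to_case(ray(c,np.array(k)/5.2+[292,118]-.4,.11 if k[1]<200 else .146)[0]))
E
```

```text
[  0.397   0.337 178.627 107.93   47.454]
[  0.427   0.192 120.331 107.667  47.97 ]
[  0.54    0.362  16.077 107.829  47.433]
[  0.59    0.186 133.764 107.743  47.46 ]
t 0.15 tcp [0.2519 0.5165 0.2306] yaw 64.0 tilt [-0.001 -0.001 -1.   ] q [ 0.98  0.31  0.05  1.3  -0.    1.43] F [ 1.4 -0.6 -0. ] gap 0.0852
notebook strip [array([-33., 130.,   5.]), array([ 69., 138.,   5.]), array([-55., 136.,   5.]), array([ 60., 137.,   5.])]
[[310.70959075 138.04017154]
 [354.12742064 136.88748611]]
[ 0.62306847 -0.29618599  0.        ]
[ 0.47333153 -0.09301401  0.        ]
[-99.99830854  69.94535801 110.        ]
[-102.73492817  -75.79631335  146.        ]
```

```bash
cat > nxt.py <<'E'
from h import *; import sys
c=cam('top'); st()
ds=[o for o in detect(c)]
for i,o in enumerate(ds): print(i,np.round(o,3),to_case(o[:2]).round())
if len(sys.argv)>2:
    t=np.array([float(sys.argv[1]),float(sys.argv[2])])
    o=min(ds,key=lambda o:np.hypot(*(np.array(o[:2])-t))); a=near(np.radians(o[2]+90)); print('yaw',np.degrees(a),'q6~',90+np.degrees(np.arctan2(o[1],o[0]))-np.degrees(a))
    plan([([o[0],o[1],.25],a),([o[0],o[1],.12],a),([o[0],o[1],.047],a)])
E
python3 nxt.py .427 .192
```

```text
t 0.2 tcp [0.2519 0.5165 0.2307] yaw 64.0 tilt [-0.001 -0.001 -1.   ] q [0.98 0.31 0.05 1.3  0.   1.43] F [-0.2 -0.1 -0.4] gap 0.0855
0 [  0.397   0.337 178.627 107.809  47.454] [-538. -126.    0.]
1 [  0.427   0.192 120.331 107.667  47.97 ] [-392. -103.    0.]
2 [  0.54    0.362  16.077 108.066  47.433] [-556.   18.    0.]
3 [  0.59    0.186 133.751 107.749  47.459] [-379.   60.    0.]
yaw 30.330505371093718 q6~ 83.85948457368299
[ -19.1 -215.2  299.7] [33.7  0.   0.1]
[ 110.9 -215.   299.7] [33.7  0.   0.1]
[ 183.9 -214.9  299.7] [33.7  0.   0.1]
```

>>> send_rows(plan=[[-19,-215,300,33.7,0,0],[-19,-215,300,33.7,0,0],[-19,-215,300,33.7,0,0],[-19,-215,300,33.7,0,0],[-19,-215,300,33.7,0,0],[-19,-215,300,33.7,0,0],[-19,-215,300,33.7,0,0],[50,-215,300,33.7,0,0],[80,-215,300,33.7,0,0],[80,-215,300,33.7,0,0]], claw=60, newtons=60)

```text
clock: 1.45
tcp_pos: [0.4244, 0.1922, 0.1487]
orientation: [0.612, 0.35, 0.615, -0.353]
wrist_force: [-0.2, -0.0, -0.1]
finger_gap: 0.06
```

```bash
python3 - <<'E'
from h import *
st(); c=cam('wrist'); cv2.imwrite('pics/w1.png',c['frame']); a=np.radians(30.3); plan([([.427,.192,.047],a)])
E
```

```text
t 1.45 tcp [0.4244 0.1922 0.1487] yaw 30.4 tilt [-0.007 -0.001 -1.   ] q [ 0.25  0.15 -0.37  1.05  0.    1.29] F [-0.2 -0.  -0.1] gap 0.06
[103.8   0.7   1.1] [ 0.1 -0.1  0.1]
```

View pics/w1.png

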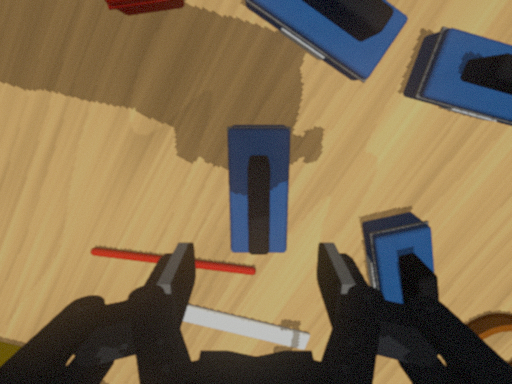

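The wrist view shows the blue cassette's handle at column 258, midway between the fingers (193 and 318), and parallel to the pads.

>>> send_rows(plan=[[50,0.7,1,0,0,0],[95,0.7,1,0,0,0],[103,0.7,1,0,0,0],[103,0.7,1,0,0,0],[103,0.7,1,0,0,0],[103,0.7,1,0,0,0],[103,0.7,1,0,0,0],[103,0.7,1,0,0,0],[103,0.7,1,0,0,0],[103,0.7,1,0,0,0]])

```text
clock: 2.75
tcp_pos: [0.4285, 0.1916, 0.0482]
orientation: [0.613, 0.352, 0.613, -0.352]
wrist_force: [-0.7, -0.4, -0.9]
finger_gap: 0.0596
```

>>> send_rows(plan=[[0,0,0,0,0,0],[0,0,0,0,0,0],[0,0,0,0,0,0],[0,0,0,0,0,0],[0,0,0,0,0,0],[0,0,0,0,0,0],[-40,0,0,0,0,0],[-100,0,0,0,0,0],[-160,0,0,0,0,0],[-205,0,0,0,0,0]], claw=5, newtons=60)

```text
clock: 4.0
tcp_pos: [0.429, 0.1917, 0.2559]
orientation: [0.614, 0.353, 0.613, -0.351]
wrist_force: [1.1, -0.3, -3.3]
finger_gap: 0.015
```

```bash
cat > put.py <<'E'
from h import *; import sys
y=float(sys.argv[1]); dx=float(sys.argv[2]) if len(sys.argv)>2 else 0
c=cam('wrist'); cv2.imwrite(sys.argv[3] if len(sys.argv)>3 else 'pics/tmp.png',c['frame'])
st(); a=near(Y+np.pi/2); print(np.degrees(a))
p=case(dx,y)[:2]
plan([([*p,.26],a),([*p,.12],a),([*p,.055],a)])
E
python3 put.py -108 0 pics/w2.png
```

```text
t 4.05 tcp [0.4312 0.1923 0.2614] yaw 30.3 tilt [ 0.01   0.003 -1.   ] q [ 0.25  0.1  -0.15  1.31  0.    1.29] F [2.4 0.6 1.8] gap 0.0149
2.6999999999999975
[   0.5 -189.9  343. ] [27.6  0.  -0.6]
[ 140.5 -191.3  342.6] [27.6  0.  -0.6]
[ 205.4 -192.   342.5] [27.6  0.  -0.6]
```

View pics/w2.png

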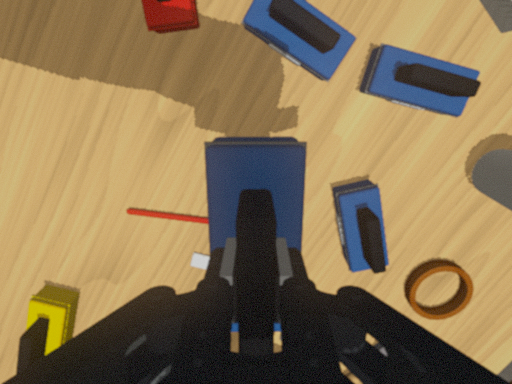

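The cassette is held; the gap is 15 mm.

>>> send_rows(plan=[[0,-27,49,5,0,0],[0,-54,98,10,0,0],[0,-81,147,15,0,0],[0,-108,196,20,0,0],[0,-135,245,25,0,0],[0,-163,294,27.6,0,0],[0,-190,343,27.6,0,-0.6],[0,-190,343,27.6,0,-0.6],[0,-190,343,27.6,0,-0.6],[0,-190,343,27.6,0,-0.6]])

```text
clock: 5.3
tcp_pos: [0.4374, -0.1992, 0.2531]
orientation: [0.51, 0.485, 0.514, -0.491]
wrist_force: [-0.3, 0.4, -2.8]
finger_gap: 0.0149
```

```bash
python3 put.py -108 0 pics/w3.png; python3 - <<'E'
from h import *
c=cam('top'); cv2.imwrite('pics/t3.png',cv2.resize(c['frame'][90:250,230:430],None,fx=4,fy=3.75,interpolation=cv2.INTER_CUBIC))
E
```

```text
t 5.35 tcp [ 0.4375 -0.1991  0.2532] yaw 2.8 tilt [-0.01  -0.003 -1.   ] q [-0.59  0.13 -0.13  1.31 -0.01  0.93] F [ 0.4  0.2 -2.9] gap 0.0151
2.6999999999999975
[-6.8  2.7  0.7] [0.1 0.1 0.6]
[133.2   4.1   0.4] [0.1 0.1 0.6]
[198.2   4.8   0.3] [0.1 0.1 0.6]
```

View pics/w3.png

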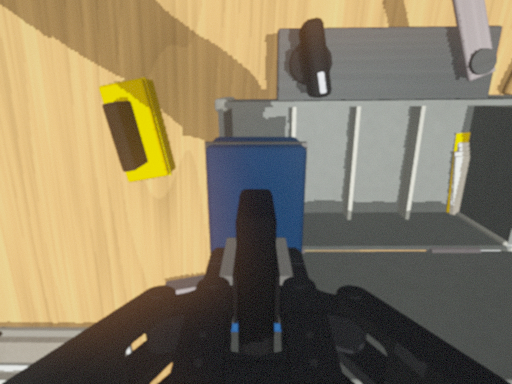

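View pics/t3.png

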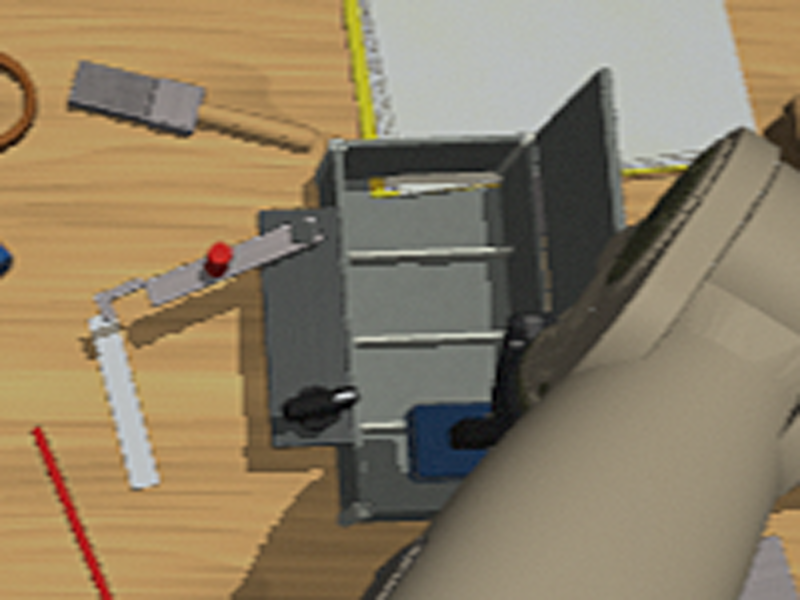

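```bash
python3 - <<'E'
from h import *
c=cam('scene'); cv2.imwrite('pics/s3.png',cv2.resize(c['frame'],(800,600),interpolation=cv2.INTER_CUBIC))
E
```

```text
(no output)
```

View pics/s3.png

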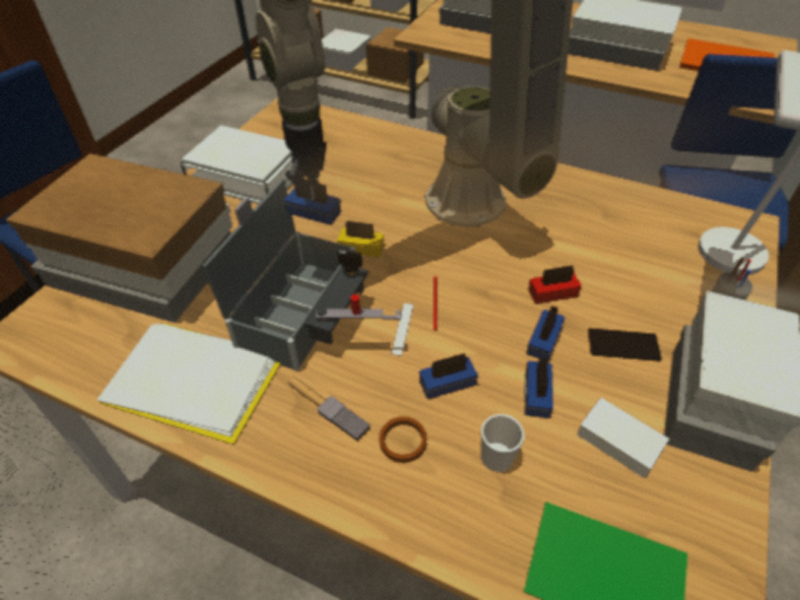

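The arm is high and clear, and the wrist view shows the cassette above the end bay (y = -108). Lowering it.

>>> send_rows(plan=[[40,3,0.5,0,0,0.6],[80,3.5,0.5,0,0,0.6],[115,4,0.5,0,0,0.6],[140,4,0.5,0,0,0.6],[160,4.3,0.3,0,0,0.6],[175,4.5,0.3,0,0,0.6],[188,4.8,0.3,0,0,0.6],[195,4.8,0.3,0,0,0.6],[195,4.8,0.3,0,0,0.6],[195,4.8,0.3,0,0,0.6]])

```text
clock: 6.7
tcp_pos: [0.4409, -0.2014, 0.0587]
orientation: [0.513, 0.488, 0.511, -0.489]
wrist_force: [0.3, 0.4, -2.4]
finger_gap: 0.0151
```

```bash
python3 put.py -108 0 pics/w4.png
```

```text
t 6.75 tcp [ 0.4409 -0.2014  0.0588] yaw 2.7 tilt [ 0.002 -0.003 -1.   ] q [-0.59  0.27 -0.47  0.83 -0.    0.93] F [ 0.   0.3 -2.7] gap 0.0153
2.6999999999999975
[-201.2   -0.3   -1.1] [-0.   0.2 -0.1]
[-61.2  -0.5  -1.6] [-0.   0.2 -0.1]
[ 3.8 -0.5 -1.8] [-0.   0.2 -0.1]
```

View pics/w4.png

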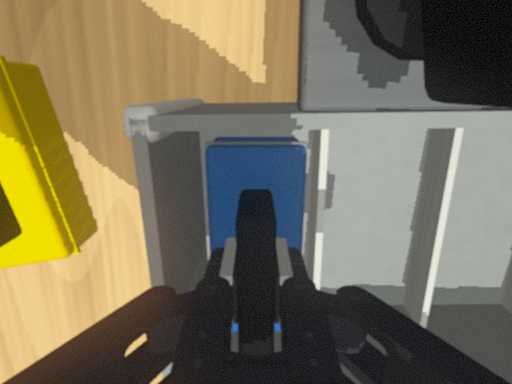

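The cassette is between the end wall and the divider. I'll set it down and release.

>>> send_rows(plan=[[3,0,-1,0,0,0],[5,0,-1,0,0,0],[5,0,-1,0,0,0],[5,0,-1,0,0,0],[5,0,-1,0,0,0],[5,0,-1,0,0,0],[5,0,-1,0,0,0],[5,0,-1,0,0,0],[5,0,-1,0,0,0],[5,0,-1,0,0,0]])

```text
clock: 8.0
tcp_pos: [0.4414, -0.2007, 0.0551]
orientation: [0.513, 0.488, 0.51, -0.488]
wrist_force: [-1.6, 1.4, 10.0]
finger_gap: 0.015
```

>>> send_rows(plan=[[0,0,0,0,0,0],[0,0,0,0,0,0],[0,0,0,0,0,0],[-10,0,0,0,0,0],[-40,0,0,0,0,0],[-90,0,0,0,0,0],[-150,0,0,0,0,0],[-205,0,0,0,0,0],[-205,0,0,0,0,0],[-205,0,0,0,0,0]], claw=36)

```text
clock: 9.25
tcp_pos: [0.44, -0.1995, 0.2581]
orientation: [0.512, 0.488, 0.511, -0.489]
wrist_force: [0.6, -0.2, -0.4]
finger_gap: 0.036
```

```bash
python3 nxt.py .59 .186;python3 - <<'E'
from h import *
c=cam('wrist'); cv2.imwrite('pics/w5.png',c['frame'])
c=cam('scene'); cv2.imwrite('pics/s5.png',cv2.resize(c['frame'],(800,600),interpolation=cv2.INTER_CUBIC))
E
```

```text
t 9.3 tcp [ 0.4396 -0.1992  0.2572] yaw 2.7 tilt [-0.001 -0.001 -1.   ] q [-0.59  0.13 -0.13  1.32 -0.    0.93] F [-0.6 -0.2  0.9] gap 0.036
0 [  0.397   0.337 178.627 107.931  47.53 ] [-538. -126.    0.]
1 [  0.54    0.362  16.077 108.094  47.433] [-556.   18.    0.]
2 [  0.59    0.186 133.798 107.807  47.408] [-379.   60.    0.]
yaw 43.79834365844727 q6~ 63.72555408919761
[   6.5  168.8 -378.1] [-41.1   0.1   0.1]
[ 136.5  168.9 -378.3] [-41.1   0.1   0.1]
[ 209.5  169.  -378.4] [-41.1   0.1   0.1]
```

View pics/w5.png

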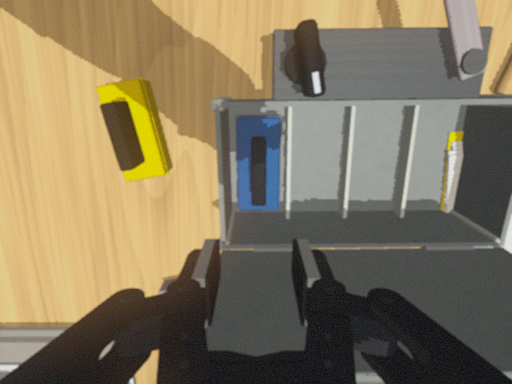

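View pics/s5.png

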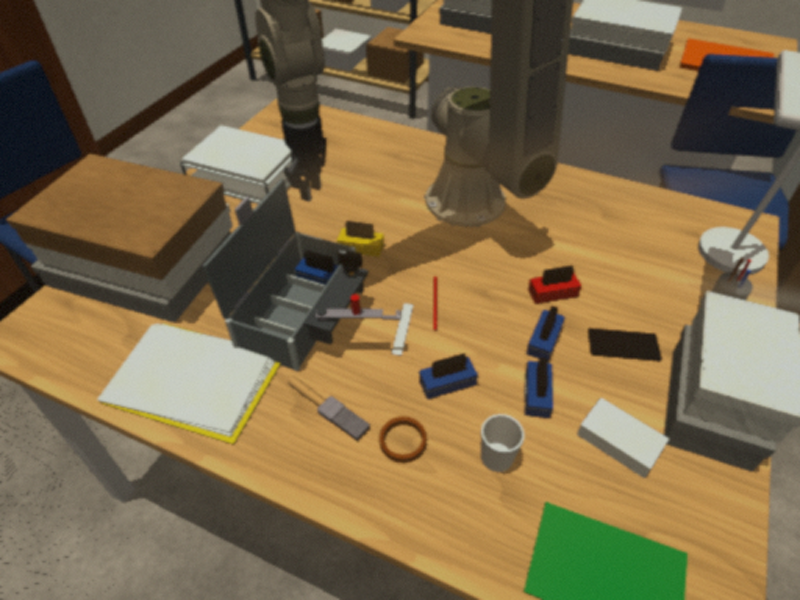

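Cassette 1 stands in the bay at wrist px (258,163). Next is the blue one at (0.590, 0.186), scene px (448,373).

>>> send_rows(plan=[[0,27,-61,-6,0,0],[0,54,-122,-12,0,0],[5,81,-183,-18,0,0],[5,108,-244,-24,0,0],[5,135,-305,-32,0,0],[6,169,-378,-41,0,0],[6,169,-378,-41,0,0],[60,169,-378,-41,0,0],[110,169,-378,-41,0,0],[110,169,-378,-41,0,0]], claw=60)

```text
clock: 10.65
tcp_pos: [0.5868, 0.185, 0.1415]
orientation: [0.647, 0.275, 0.653, -0.281]
wrist_force: [-0.6, -0.2, 0.7]
finger_gap: 0.0601
```

```bash
cat > gr.py <<'E'
from h import *; import sys
st(); c=cam('wrist'); cv2.imwrite(sys.argv[4],c['frame']); plan([([float(sys.argv[1]),float(sys.argv[2]),.0485],near(np.radians(float(sys.argv[3]))))])
E
python3 gr.py .590 .186 43.8 pics/w6.png
```

```text
t 10.65 tcp [0.5868 0.185  0.1415] yaw 43.7 tilt [-0.012 -0.005 -1.   ] q [ 0.18  0.44  0.01  1.15 -0.    0.98] F [-0.6 -0.2  0.7] gap 0.0601
[96.5  1.7  0.2] [-0.1 -0.1  0.4]
```

View pics/w6.png

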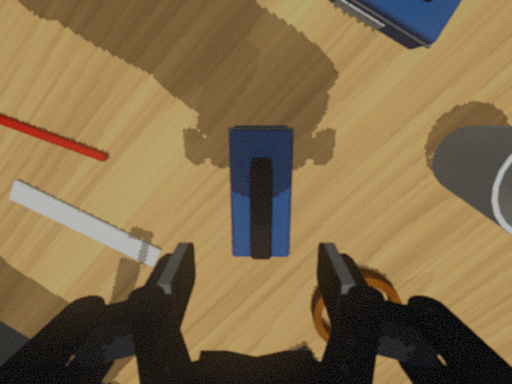

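The handle is at column 261, centred between the fingers.

>>> send_rows(plan=[[50,1.7,0,0,0,0.4],[90,1.7,0,0,0,0.4],[97,1.7,0,0,0,0.4],[97,1.7,0,0,0,0.4],[97,1.7,0,0,0,0.4],[97,1.7,0,0,0,0.4],[97,1.7,0,0,0,0.4],[97,1.7,0,0,0,0.4],[97,1.7,0,0,0,0.4],[97,1.7,0,0,0,0.4]])

```text
clock: 11.95
tcp_pos: [0.5926, 0.1866, 0.0503]
orientation: [0.652, 0.28, 0.649, -0.276]
wrist_force: [-0.1, 0.1, -0.2]
finger_gap: 0.0599
```

>>> send_rows(plan=[[0,0,0,0,0,0],[0,0,0,0,0,0],[0,0,0,0,0,0],[0,0,0,0,0,0],[0,0,0,0,0,0],[0,0,0,0,0,0],[-40,0,0,0,0,0],[-100,0,0,0,0,0],[-160,0,0,0,0,0],[-210,0,0,0,0,0]], claw=5, newtons=60)

```text
clock: 13.2
tcp_pos: [0.5917, 0.1862, 0.2631]
orientation: [0.652, 0.28, 0.648, -0.276]
wrist_force: [1.7, 0.2, -2.7]
finger_gap: 0.015
```

```bash
python3 put.py -36 0 pics/w7.png
```

```text
t 13.25 tcp [0.5938 0.1865 0.2705] yaw 43.7 tilt [ 0.017  0.005 -1.   ] q [0.17 0.39 0.25 1.41 0.   0.98] F [2.6 1.7 2.8] gap 0.0151
2.6999999999999975
[   7.4 -323.6  220.3] [41.   0.2 -1. ]
[ 147.3 -325.8  219.1] [41.   0.2 -1. ]
[ 212.3 -326.8  218.5] [41.   0.2 -1. ]
```

View pics/w7.png

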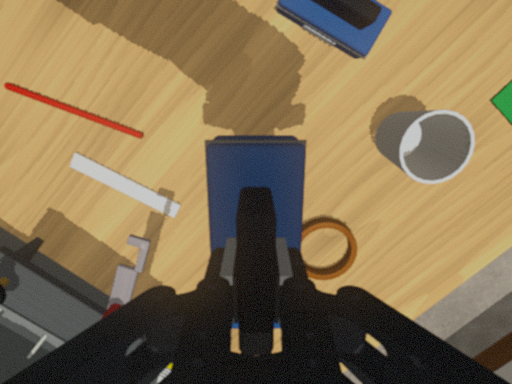

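Held. Moving over the y = -36 bay.

>>> send_rows(plan=[[0,-47,32,6,0,0],[0,-94,64,12,0,0],[2,-141,96,18,0,0],[4,-188,128,24,0,0],[5,-235,160,30,0,0],[6,-282,192,36,0,0],[7,-324,220,41,0,-1],[7,-324,220,41,0,-1],[7,-324,220,41,0,-1],[7,-324,220,41,0,-1]])

```text
clock: 14.5
tcp_pos: [0.5095, -0.1955, 0.252]
orientation: [0.51, 0.484, 0.514, -0.491]
wrist_force: [-0.6, 0.1, -3.6]
finger_gap: 0.0149
```

```bash
python3 put.py -36 0 pics/w8.png
```

```text
t 14.55 tcp [ 0.5095 -0.1955  0.252 ] yaw 2.8 tilt [-0.01  -0.004 -1.   ] q [-0.51  0.26  0.02  1.34 -0.01  1.01] F [ 0.9 -0.3 -3.4] gap 0.015
2.6999999999999975
[-8.   2.6  1. ] [0.1 0.2 0.6]
[132.    4.    0.5] [0.1 0.2 0.6]
[197.    4.7   0.2] [0.1 0.2 0.6]
```

View pics/w8.png

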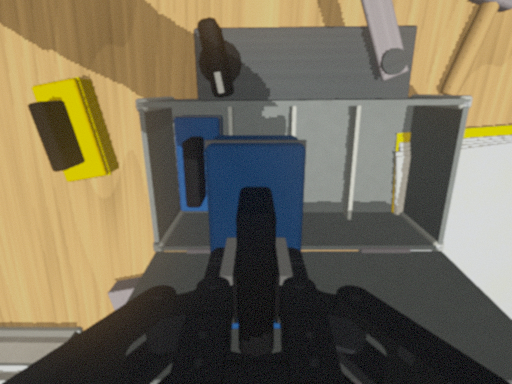

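>>> send_rows(plan=[[40,3,0.5,0,0,0.6],[80,3.5,0.5,0,0,0.6],[115,4,0.5,0,0,0.6],[140,4,0.5,0,0,0.6],[160,4.3,0.3,0,0,0.6],[175,4.5,0.3,0,0,0.6],[188,4.7,0.2,0,0,0.6],[194,4.7,0.2,0,0,0.6],[194,4.7,0.2,0,0,0.6],[194,4.7,0.2,0,0,0.6]])

```text
clock: 15.8
tcp_pos: [0.5125, -0.1979, 0.0586]
orientation: [0.513, 0.487, 0.51, -0.489]
wrist_force: [0.7, 0.1, -3.2]
finger_gap: 0.0149
```

```bash
python3 put.py -36 0 pics/w9.png
```

```text
t 15.85 tcp [ 0.5125 -0.1979  0.0587] yaw 2.7 tilt [ 0.002 -0.004 -1.   ] q [-0.51  0.38 -0.31  0.88 -0.    1.01] F [-0.1  0.4 -2.3] gap 0.0153
2.6999999999999975
[-2.013e+02  1.000e-01 -7.000e-01] [-0.   0.3 -0.1]
[-61.3  -0.1  -1.4] [-0.   0.3 -0.1]
[ 3.7 -0.2 -1.7] [-0.   0.3 -0.1]
```

View pics/w9.png

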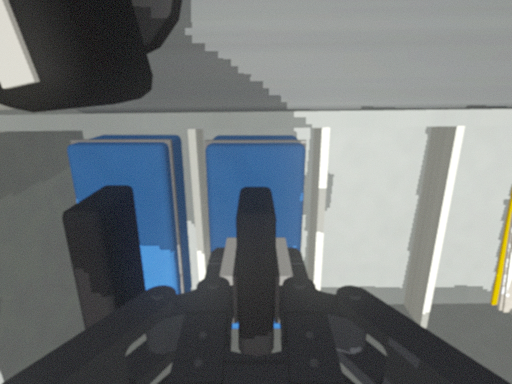

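It lies between two dividers. Setting down.

>>> send_rows(plan=[[3,0,-1,0,0,0],[4,0,-1,0,0,0],[4,0,-1,0,0,0],[4,0,-1,0,0,0],[4,0,-1,0,0,0],[4,0,-1,0,0,0],[4,0,-1,0,0,0],[4,0,-1,0,0,0],[4,0,-1,0,0,0],[4,0,-1,0,0,0]])

```text
clock: 17.1
tcp_pos: [0.5124, -0.1969, 0.0549]
orientation: [0.513, 0.487, 0.51, -0.489]
wrist_force: [-2.3, -0.2, 5.8]
finger_gap: 0.015
```

>>> send_rows(plan=[[0,0,0,0,0,0],[0,0,0,0,0,0],[0,0,0,0,0,0],[-10,0,0,0,0,0],[-40,0,0,0,0,0],[-90,0,0,0,0,0],[-150,0,0,0,0,0],[-205,0,0,0,0,0],[-205,0,0,0,0,0],[-205,0,0,0,0,0]], claw=36)

```text
clock: 18.35
tcp_pos: [0.5118, -0.1958, 0.2591]
orientation: [0.513, 0.487, 0.51, -0.489]
wrist_force: [-1.2, 1.0, -0.9]
finger_gap: 0.0362
```

```bash
python3 nxt.py .397 .337;python3 - <<'E'
from h import *
c=cam('wrist'); cv2.imwrite('pics/w10.png',c['frame'])
E
```

```text
t 18.4 tcp [ 0.5113 -0.1955  0.258 ] yaw 2.7 tilt [-0.001 -0.003 -1.   ] q [-0.51  0.25  0.03  1.35 -0.    1.01] F [-1.   0.  -0.2] gap 0.0362
0 [  0.397   0.337 178.627 108.012  47.454] [-538. -126.    0.]
1 [  0.54    0.362  16.077 107.804  47.433] [-556.   18.    0.]
yaw 88.62734222412108 q6~ 41.699698794436884
[   6.5  -89.1 -537.4] [-85.9   0.1   0.2]
[ 136.5  -88.9 -537.7] [-85.9   0.1   0.2]
[ 209.5  -88.8 -538. ] [-85.9   0.1   0.2]
```

View pics/w10.png

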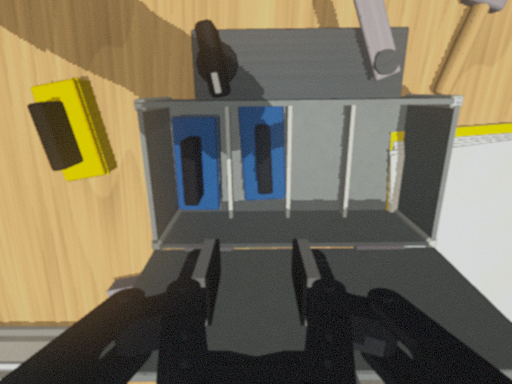

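Both placed cassettes stand in their own bays, at wrist px (197,163) and (262,153). Next is the one at (0.397, 0.337).

>>> send_rows(plan=[[0,-9,-54,-9,0,0],[0,-18,-108,-18,0,0],[2,-27,-162,-27,0,0],[3,-36,-216,-36,0,0],[4,-45,-270,-45,0,0],[5,-54,-324,-54,0,0],[6,-63,-378,-63,0,0],[6,-72,-432,-72,0,0],[6,-81,-486,-81,0,0],[6,-89,-538,-86,0,0]], claw=60)

```text
clock: 19.7
tcp_pos: [0.3962, 0.3386, 0.2492]
orientation: [0.706, 0.005, 0.708, -0.009]
wrist_force: [0.7, -0.5, 0.4]
finger_gap: 0.06
```

```bash
python3 nxt.py .397 .337; python3 - <<'E'
from h import *
c=cam('wrist'); cv2.imwrite('pics/w11.png',c['frame'])
E
```

```text
t 19.75 tcp [0.3949 0.3438 0.2489] yaw 89.3 tilt [-0.003 -0.001 -1.   ] q [ 0.56  0.21 -0.05  1.32  0.    0.57] F [1.  3.4 0.7] gap 0.0602
0 [  0.442  -0.201  92.25  108.845  48.274] [   1. -107.    0.]
1 [  0.518  -0.188  95.2   100.865  49.144] [ -8. -29.   0.]
2 [  0.54    0.362  16.175 107.836  47.649] [-556.   18.    0.]
yaw 106.17490196228029 q6~ 17.62960407529458
[ -1.6  19.6 144.9] [-16.9  -0.2   0.1]
[128.4  19.8 145.3] [-16.9  -0.2   0.1]
[201.4  19.9 145.5] [-16.9  -0.2   0.1]
```

View pics/w11.png

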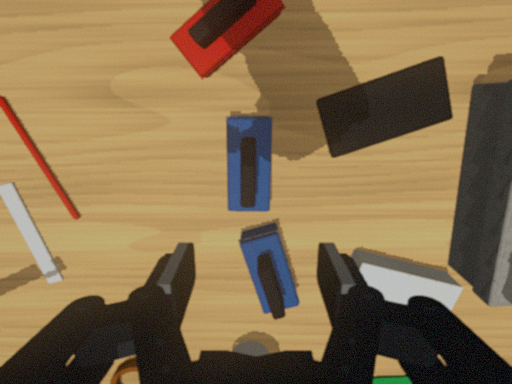

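```bash
python3 gr.py .397 .337 88.6 pics/w12.png; python3 - <<'E'
from h import *
c=cam('top'); cv2.imwrite('pics/t12.png',cv2.resize(c['frame'][110:240,280:400],None,fx=5,fy=4.6,interpolation=cv2.INTER_CUBIC))
c=cam('wrist'); f=c['frame']
hsv=cv2.cvtColor(f,cv2.COLOR_BGR2HSV)
for o in detect(c): print(np.round(o,3))
E
```

```text
t 19.8 tcp [0.3955 0.341  0.2488] yaw 89.1 tilt [-0.003 -0.004 -1.   ] q [ 0.56  0.21 -0.05  1.32 -0.    0.57] F [0.1 0.2 0.2] gap 0.06
[200.3  -0.8   1.6] [ 0.4 -0.2  0.3]
[  0.54    0.36   16.267 105.44   46.569]
[  0.414   0.335 178.606  70.936  46.121]
[ 0.352  0.325 88.775 24.009 14.702]
```

View pics/t12.png

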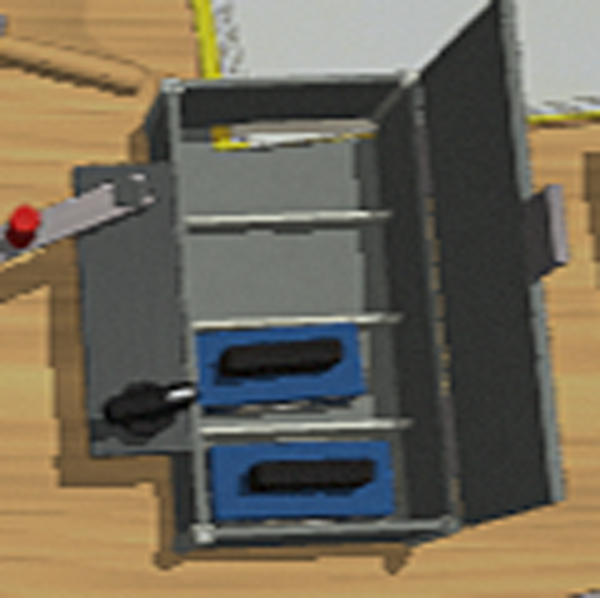

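The cassette in the y=-36 bay has shifted slightly: it touches the divider and the -x wall but is still within its bay. I'll straighten it later. Now I grasp the third.

>>> send_rows(plan=[[50,-1,1.6,0.4,0,0.3],[100,-1,1.6,0.4,0,0.3],[150,-1,1.6,0.4,0,0.3],[190,-1,1.6,0.4,0,0.3],[199,-1,1.6,0.4,0,0.3],[199,-1,1.6,0.4,0,0.3],[199,-1,1.6,0.4,0,0.3],[199,-1,1.6,0.4,0,0.3],[199,-1,1.6,0.4,0,0.3],[199,-1,1.6,0.4,0,0.3]])

```text
clock: 21.2
tcp_pos: [0.3995, 0.3358, 0.0523]
orientation: [0.707, 0.011, 0.707, -0.01]
wrist_force: [-0.9, 0.4, -0.5]
finger_gap: 0.06
```

```bash
python3 gr.py .397 .337 88.6 pics/w13.png
```

```text
t 21.2 tcp [0.3995 0.3358 0.0523] yaw 88.3 tilt [ 0.001  0.002 -1.   ] q [ 0.54  0.34 -0.39  0.84  0.    0.57] F [-0.9  0.4 -0.5] gap 0.06
[ 3.7  1.2 -2.4] [-0.3  0.  -0.1]
```

View pics/w13.png

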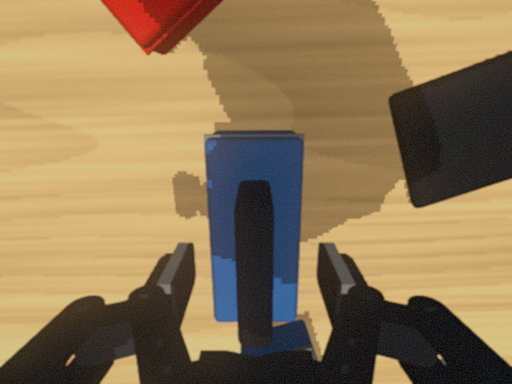

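>>> send_rows(plan=[[3,1,-2.4,0,0,0],[3,1,-2.4,0,0,0],[3,1,-2.4,0,0,0],[3,1,-2.4,0,0,0],[3,1,-2.4,0,0,0],[3,1,-2.4,0,0,0],[3,1,-2.4,0,0,0],[3,1,-2.4,0,0,0],[-40,1,-2.4,0,0,0],[-100,1,-2.4,0,0,0]], claw=5, newtons=60)

```text
clock: 22.5
tcp_pos: [0.3955, 0.3356, 0.1513]
orientation: [0.706, 0.01, 0.708, -0.011]
wrist_force: [1.1, 1.0, -1.8]
finger_gap: 0.0152
```

>>> send_rows(plan=[[-60,0,0,0,0,0],[-110,0,0,0,0,0],[-110,0,0,0,0,0],[-110,0,0,0,0,0],[-110,0,0,0,0,0],[-110,0,0,0,0,0],[-110,0,0,0,0,0],[-110,0,0,0,0,0],[-110,0,0,0,0,0],[-110,0,0,0,0,0]])

```text
clock: 23.75
tcp_pos: [0.3969, 0.3364, 0.2619]
orientation: [0.707, 0.011, 0.707, -0.01]
wrist_force: [-0.4, 0.4, -2.1]
finger_gap: 0.015
```

```bash
python3 put.py 36 0 pics/w14.png
```

```text
t 23.8 tcp [0.3969 0.3364 0.262 ] yaw 88.3 tilt [ 0.001  0.002 -1.   ] q [ 0.55  0.2  -0.03  1.34  0.    0.58] F [-0.1  0.8 -1.6] gap 0.015
2.6999999999999975
[   1.3 -523.5  202.9] [85.6 -0.  -0.1]
[ 141.3 -523.7  202.8] [85.6 -0.  -0.1]
[ 206.3 -523.8  202.8] [85.6 -0.  -0.1]
```

View pics/w14.png

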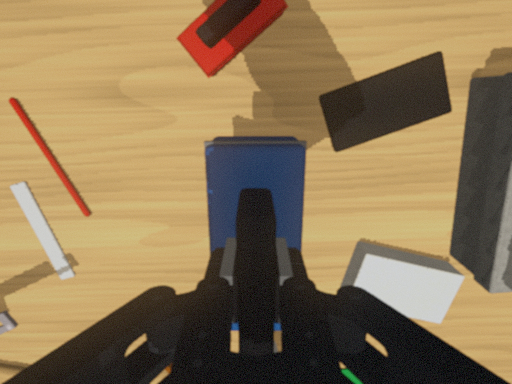

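>>> send_rows(plan=[[0,-57,22,9,0,0],[0,-114,44,18,0,0],[0,-171,66,27,0,0],[0,-228,88,36,0,0],[0,-285,110,45,0,0],[0,-342,132,54,0,0],[0,-399,154,63,0,0],[0,-456,176,72,0,0],[0,-500,193,80,0,0],[0,-523,203,85.6,0,0]])

```text
clock: 25.05
tcp_pos: [0.5847, -0.1954, 0.2606]
orientation: [0.51, 0.49, 0.51, -0.489]
wrist_force: [-0.4, 1.0, -2.5]
finger_gap: 0.015
```

>>> send_rows(plan=[[0,0,0,0,0,0],[0,0,0,0,0,0],[0,0,0,0,0,0],[0,0,0,0,0,0],[0,0,0,0,0,0],[0,0,0,0,0,0],[0,0,0,0,0,0],[0,0,0,0,0,0],[0,0,0,0,0,0],[0,0,0,0,0,0]])

```text
clock: 26.3
tcp_pos: [0.5842, -0.1925, 0.2612]
orientation: [0.511, 0.489, 0.512, -0.488]
wrist_force: [-0.6, -0.4, -2.2]
finger_gap: 0.0151
```

```bash
python3 put.py 37 0 pics/w15.png
```

```text
t 26.35 tcp [ 0.5842 -0.1925  0.2612] yaw 2.7 tilt [ 0.     0.001 -1.   ] q [-0.45  0.39  0.23  1.41  0.    1.07] F [-0.2 -0.6 -2.8] gap 0.0151
2.6999999999999975
[1.2 0.9 0.4] [-0.  -0.1 -0. ]
[141.2   0.8   0.6] [-0.  -0.1 -0. ]
[206.2   0.8   0.7] [-0.  -0.1 -0. ]
```

View pics/w15.png

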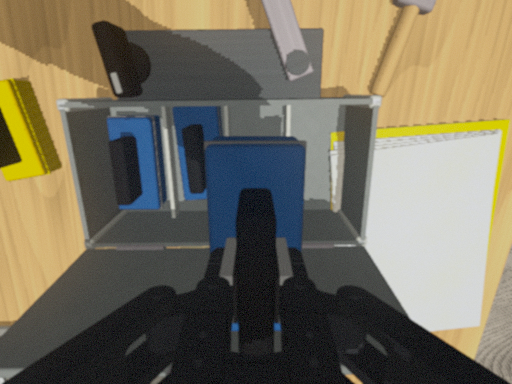

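>>> send_rows(plan=[[50,1,0.5,0,0,0],[95,1,0.5,0,0,0],[130,1,0.5,0,0,0],[155,1,0.5,0,0,0],[175,1,0.7,0,0,0],[190,1,0.7,0,0,0],[200,1,0.7,0,0,0],[207,1,0.7,0,0,0],[207,1,0.7,0,0,0],[207,1,0.7,0,0,0]])

```text
clock: 27.6
tcp_pos: [0.5858, -0.193, 0.0549]
orientation: [0.512, 0.489, 0.512, -0.487]
wrist_force: [0.1, -0.1, -2.5]
finger_gap: 0.0149
```

```bash
python3 put.py 36 0 pics/w16.png
```

```text
t 27.65 tcp [ 0.5858 -0.193   0.0548] yaw 2.7 tilt [ 0.001  0.001 -1.   ] q [-0.45  0.49 -0.13  0.95  0.    1.07] F [-0.8 -0.1 -2.8] gap 0.015
2.6999999999999975
[-205.2   -1.3   -0.3] [ 0.  -0.1 -0.1]
[-65.2  -1.5  -0.2] [ 0.  -0.1 -0.1]
[-0.2 -1.6 -0.1] [ 0.  -0.1 -0.1]
```

View pics/w16.png

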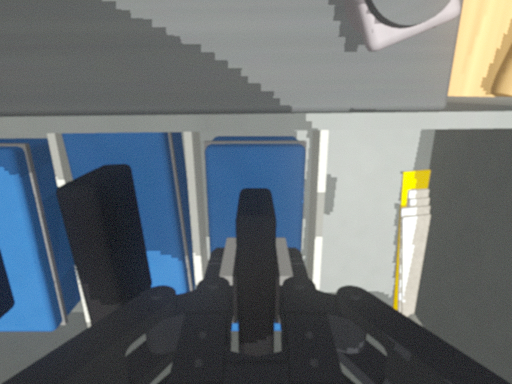

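>>> send_rows(plan=[[1,-1,0,0,0,0],[2,-1,0,0,0,0],[2.5,-1,0,0,0,0],[2.5,-1,0,0,0,0],[2.5,-1,0,0,0,0],[2.5,-1,0,0,0,0],[2.5,-1,0,0,0,0],[2.5,-1,0,0,0,0],[2.5,-1,0,0,0,0],[2.5,-1,0,0,0,0]])

```text
clock: 28.9
tcp_pos: [0.5845, -0.193, 0.0535]
orientation: [0.512, 0.489, 0.511, -0.487]
wrist_force: [-3.9, 1.3, 8.3]
finger_gap: 0.0151
```

>>> send_rows(plan=[[0,0,0,0,0,0],[0,0,0,0,0,0],[0,0,0,0,0,0],[0,0,0,0,0,0],[-10,0,0,0,0,0],[-60,0,0,0,0,0],[-120,0,0,0,0,0],[-180,0,0,0,0,0],[-207,0,0,0,0,0],[-207,0,0,0,0,0]], claw=34)

```text
clock: 30.15
tcp_pos: [0.5856, -0.1938, 0.2625]
orientation: [0.514, 0.489, 0.51, -0.487]
wrist_force: [1.0, -0.1, -0.5]
finger_gap: 0.0343
```

```bash
python3 nxt.py .54 .362;python3 - <<'E'
from h import *
c=cam('wrist'); cv2.imwrite('pics/w17.png',c['frame'])
E
```

```text
t 30.2 tcp [ 0.5848 -0.1934  0.2601] yaw 2.7 tilt [ 0.003  0.    -1.   ] q [-0.45  0.39  0.22  1.4   0.    1.07] F [ 0.1 -0.2  0.3] gap 0.0337
0 [  0.54    0.362  16.077 107.566  47.433] [-556.   18.    0.]
yaw -73.92333984374999 q6~ 197.7291358658702
[  10.1  -18.4 -556.6] [76.6 -0.1 -0.1]
[ 140.1  -18.8 -556.6] [76.6 -0.1 -0.1]
[ 213.1  -19.  -556.6] [76.6 -0.1 -0.1]
```

View pics/w17.png

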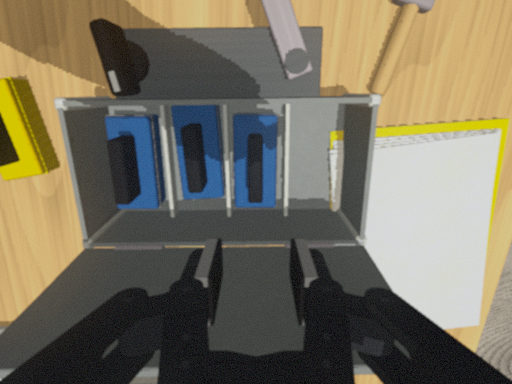

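Three are placed. The last lies at (0.540, 0.362). I'll use yaw 106° to keep joint 6 in range.

>>> send_rows(plan=[[0,-2,-56,-10,0,0],[0,-4,-112,-20,0,0],[2,-6,-168,-30,0,0],[3,-8,-224,-40,0,0],[4,-10,-280,-50,0,0],[6,-12,-336,-60,0,0],[8,-14,-392,-70,0,0],[10,-16,-448,-80,0,0],[10,-18,-504,-90,0,0],[10,-18,-556,-100,0,0]], claw=60)

```text
clock: 31.5
tcp_pos: [0.5387, 0.3629, 0.2472]
orientation: [0.702, -0.08, 0.704, 0.08]
wrist_force: [0.5, -0.1, -0.4]
finger_gap: 0.06
```

```bash
python3 gr.py .54 .362 106.1 pics/w18.png
```

```text
t 31.5 tcp [0.5387 0.3629 0.2472] yaw 103.1 tilt [-0.003 -0.    -1.   ] q [0.47 0.47 0.31 1.42 0.   0.24] F [ 0.5 -0.1 -0.4] gap 0.06
[197.9  -8.    1.2] [-2.5 -0.1 -0.2]
```

View pics/w18.png

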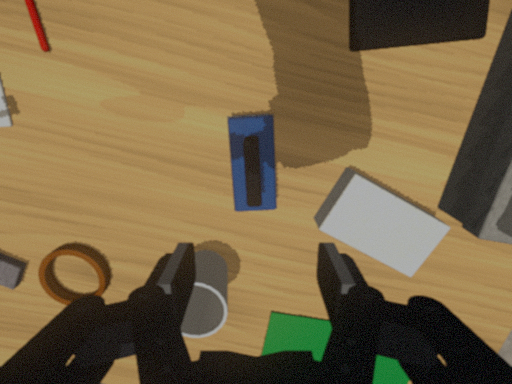

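```bash
python3 - <<'E'
from h import *
import pickle
c=pickle.load(open('top0.pkl','rb')); print(ray(c,np.array([260,190])/1.5625,.09))
p=ray(c,np.array([260,190])/1.5625,.09)[0]
d=p[:2]-[.54,.362]; a=np.radians(106.1); print('along jaw',d@[np.cos(a),np.sin(a)],'along handle',d@[-np.sin(a),np.cos(a)])
E
```

```text
[[0.70587784 0.32927289 0.09      ]]
along jaw -0.07744387574382505 along handle -0.15029626225763784
```

The pot is 150 mm away along the handle, so it is clear. Descending and gripping.

>>> send_rows(plan=[[30,-4,1,-2.5,0,0],[80,-8,1,-2.5,0,0],[130,-8,1,-2.5,0,0],[175,-8,1,-2.5,0,0],[192,-8,1,-2.5,0,0],[198,-8,1,-2.5,0,0],[198,-8,1,-2.5,0,0],[198,-8,1,-2.5,0,0],[198,-8,1,-2.5,0,0],[198,-8,1,-2.5,0,0]])

```text
clock: 32.8
tcp_pos: [0.5433, 0.3543, 0.0523]
orientation: [0.702, -0.093, 0.7, 0.094]
wrist_force: [0.0, -0.3, -0.0]
finger_gap: 0.0603
```

```bash
python3 gr.py .54 .362 106.1 pics/w19.png
```

```text
t 32.8 tcp [0.5433 0.3543 0.0523] yaw 105.2 tilt [ 0.002  0.002 -1.   ] q [ 0.45  0.55 -0.04  0.98  0.    0.19] F [ 0.  -0.3 -0. ] gap 0.0603
[ 3.6  8.3 -1.1] [-0.9  0.1 -0.1]
```

View pics/w19.png

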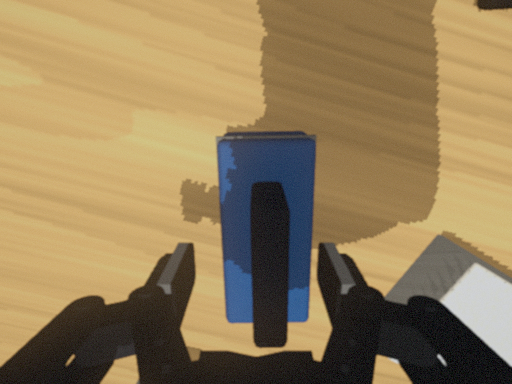

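The handle (column 270) is 8 mm off the finger centre. I'll correct that and then grip.

>>> send_rows(plan=[[3,8,-1,-0.9,0,0],[3,8,-1,-0.9,0,0],[3,8,-1,-0.9,0,0],[3,8,-1,-0.9,0,0],[3,8,-1,-0.9,0,0],[3,8,-1,-0.9,0,0],[3,8,-1,-0.9,0,0],[3,8,-1,-0.9,0,0],[3,8,-1,-0.9,0,0],[3,8,-1,-0.9,0,0]])

```text
clock: 34.1
tcp_pos: [0.5399, 0.3616, 0.0485]
orientation: [0.7, -0.099, 0.7, 0.099]
wrist_force: [0.2, 0.1, -0.2]
finger_gap: 0.06
```

>>> send_rows(plan=[[0,0,0,0,0,0],[0,0,0,0,0,0],[0,0,0,0,0,0],[0,0,0,0,0,0],[0,0,0,0,0,0],[0,0,0,0,0,0],[-40,0,0,0,0,0],[-100,0,0,0,0,0],[-160,0,0,0,0,0],[-211,0,0,0,0,0]], claw=5, newtons=60)

```text
clock: 35.35
tcp_pos: [0.5399, 0.3613, 0.2622]
orientation: [0.701, -0.098, 0.699, 0.1]
wrist_force: [0.0, 0.8, -1.9]
finger_gap: 0.0153
```

```bash
python3 put.py 103 0 pics/w20.png
```

```text
t 35.4 tcp [0.5417 0.3623 0.2699] yaw 106.1 tilt [ 0.011  0.007 -1.   ] q [0.47 0.46 0.35 1.45 0.   0.18] F [1.5 2.1 4.3] gap 0.0152
182.7
[   7.3 -560.7  -48.2] [-76.6   0.7   0.3]
[ 147.3 -561.2  -49.9] [-76.6   0.7   0.3]
[ 212.3 -561.4  -50.7] [-76.6   0.7   0.3]
```

View pics/w20.png

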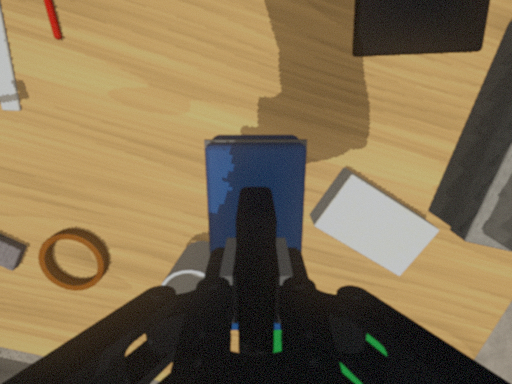

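>>> send_rows(plan=[[0,-56,-5,10.4,0,0],[0,-112,-10,20.7,0,0],[2,-168,-15,31,0,0],[4,-224,-20,41.4,0,0],[5,-280,-25,51.7,0,0],[6,-336,-30,62,0,0],[7,-392,-35,72.4,0,0],[7,-448,-40,82.7,0,0],[7,-504,-45,93,0,0],[7,-561,-48,103.4,0,0]])

```text
clock: 36.65
tcp_pos: [0.6493, -0.1927, 0.2515]
orientation: [0.51, 0.49, 0.51, -0.489]
wrist_force: [0.2, 0.3, -2.1]
finger_gap: 0.0152
```

>>> send_rows(plan=[[0,0,0,0,0,0],[0,0,0,0,0,0],[0,0,0,0,0,0],[0,0,0,0,0,0],[0,0,0,0,0,0],[0,0,0,0,0,0],[0,0,0,0,0,0],[0,0,0,0,0,0],[0,0,0,0,0,0],[0,0,0,0,0,0]])

```text
clock: 37.9
tcp_pos: [0.6492, -0.1911, 0.2517]
orientation: [0.511, 0.489, 0.512, -0.488]
wrist_force: [0.3, -0.3, -2.6]
finger_gap: 0.0153
```

```bash
python3 put.py 103 0 pics/w21.png
```

```text
t 37.95 tcp [ 0.6492 -0.1911  0.2517] yaw 2.7 tilt [ 0.     0.002 -1.   ] q [-0.41  0.52  0.41  1.46  0.    1.12] F [ 0.  -0.7 -2.7] gap 0.0152
2.6999999999999975
[-8.3  1.9 -1.3] [-0.  -0.1 -0. ]
[131.7   1.9  -1. ] [-0.  -0.1 -0. ]
[196.7   1.8  -0.9] [-0.  -0.1 -0. ]
```

View pics/w21.png

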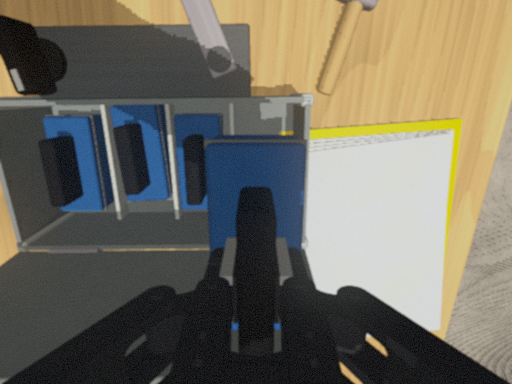

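>>> send_rows(plan=[[50,1.9,-1,0,0,0],[90,1.9,-1,0,0,0],[120,1.9,-1,0,0,0],[140,1.9,-1,0,0,0],[155,1.9,-1,0,0,0],[170,1.9,-1,0,0,0],[180,1.9,-1,0,0,0],[188,1.9,-1,0,0,0],[190,1.9,-1,0,0,0],[190,1.9,-1,0,0,0]])

```text
clock: 39.2
tcp_pos: [0.6514, -0.1898, 0.0621]
orientation: [0.512, 0.489, 0.512, -0.488]
wrist_force: [0.1, -0.0, -3.2]
finger_gap: 0.0154
```

```bash
python3 put.py 103 0 pics/w22.png
```

```text
t 39.25 tcp [ 0.6515 -0.1898  0.0623] yaw 2.7 tilt [ 0.001  0.001 -1.   ] q [-0.4   0.6   0.07  1.04  0.    1.12] F [ 0.2 -0.  -1.6] gap 0.0152
2.6999999999999975
[-197.7   -0.2   -0.3] [ 0.  -0.1 -0.1]
[-57.7  -0.4  -0.1] [ 0.  -0.1 -0.1]
[ 7.3 -0.4 -0.1] [ 0.  -0.1 -0.1]
```

View pics/w22.png

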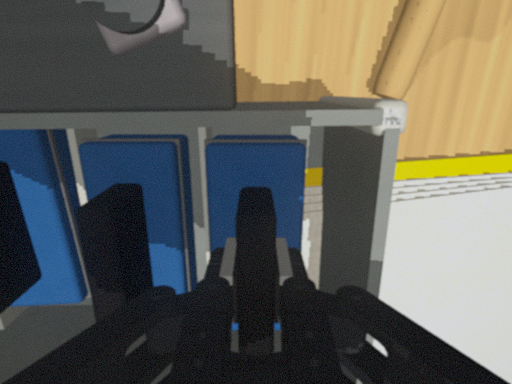

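>>> send_rows(plan=[[2,0,0,0,0,0],[4,0,0,0,0,0],[6,0,0,0,0,0],[7.5,0,0,0,0,0],[9,0,0,0,0,0],[9,0,0,0,0,0],[9,0,0,0,0,0],[9,0,0,0,0,0],[9,0,0,0,0,0],[9,0,0,0,0,0]])

```text
clock: 40.5
tcp_pos: [0.6512, -0.1896, 0.0532]
orientation: [0.512, 0.489, 0.512, -0.487]
wrist_force: [-2.7, 1.3, 5.4]
finger_gap: 0.0152
```

```bash
python3 put.py 103 0 pics/w23.png
```

```text
t 40.55 tcp [ 0.6512 -0.1896  0.0532] yaw 2.7 tilt [ 0.001  0.001 -1.   ] q [-0.4   0.6   0.06  1.02  0.    1.12] F [-3.7  2.6  5.1] gap 0.0152
2.6999999999999975
[-2.068e+02  0.000e+00 -1.000e-01] [ 0.  -0.1 -0. ]
[-66.8  -0.1   0.1] [ 0.  -0.1 -0. ]
[-1.8 -0.1  0.2] [ 0.  -0.1 -0. ]
```

It rests on the floor of the bay. Releasing and rising.

>>> send_rows(plan=[[0,0,0,0,0,0],[0,0,0,0,0,0],[0,0,0,0,0,0],[0,0,0,0,0,0],[-10,0,0,0,0,0],[-60,0,0,0,0,0],[-120,0,0,0,0,0],[-180,0,0,0,0,0],[-207,0,0,0,0,0],[-207,-120,0,0,0,0]], claw=32)

```text
clock: 41.8
tcp_pos: [0.5949, -0.1952, 0.2615]
orientation: [0.515, 0.489, 0.509, -0.486]
wrist_force: [-1.2, -1.6, -0.2]
finger_gap: 0.0321
```

```bash
python3 - <<'E'
from h import *
c=cam('wrist'); cv2.imwrite('pics/w24.png',c['frame']); st()
for o in detect(c,.045): print(np.round(o,3),to_case(o[:2]).round(1))
c=cam('scene'); cv2.imwrite('pics/s24.png',cv2.resize(c['frame'][100:250,100:300],(800,600),interpolation=cv2.INTER_CUBIC))
E
```

```text
t 41.85 tcp [ 0.5791 -0.191   0.2566] yaw 2.7 tilt [-0.012  0.005 -1.   ] q [-0.45  0.39  0.22  1.41 -0.    1.07] F [-5.5  1.9 -6.8] gap 0.032
[  0.443  -0.202  92.906 108.703  50.304] [   2.7 -105.1    0. ]
[  0.585  -0.194  92.587 108.212  48.258] [ 1.3 36.4  0. ]
[  0.65   -0.19   92.456 108.542  48.261] [  0.5 102.3   0. ]
[  0.52   -0.186  96.128 107.896  48.907] [-10.1 -27.9   0. ]
```

View pics/w24.png

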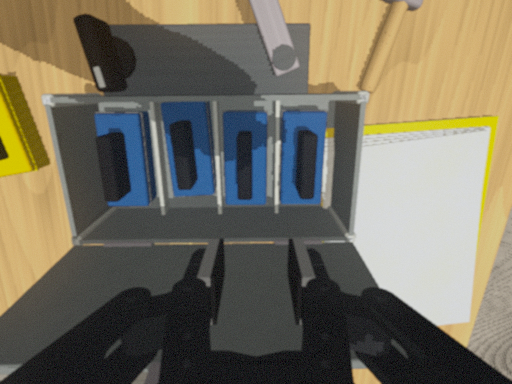

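View pics/s24.png

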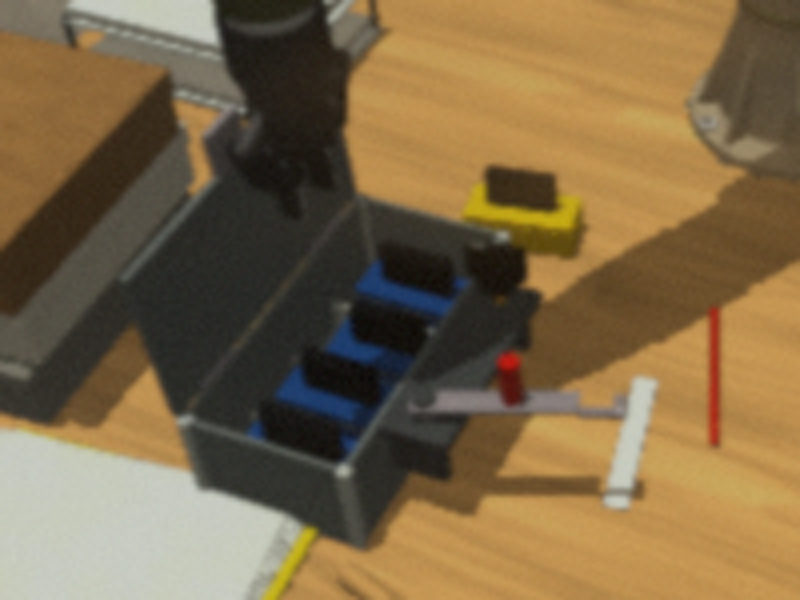

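Cassettes 1, 3 and 4 sit square in their bays. The one in the y=-36 bay reads (-10,-28) with +3.4° yaw, against the divider, so I'll regrasp it and set it straight.

```bash
python3 - <<'E'
from h import *
p=case(-9,-28)[:2]; a=np.radians(5.9); st()
plan([([*p,.26],a),([*p,.12],a),([*p,.055],a)])
E
```

```text
t 41.9 tcp [ 0.5818 -0.1911  0.2571] yaw 2.6 tilt [-0.009  0.005 -1.   ] q [-0.45  0.39  0.22  1.41  0.    1.08] F [-0.7  0.  -0.5] gap 0.0322
[ -2.3 -61.8  -7. ] [-3.3 -0.3  0.5]
[137.7 -60.5  -6.2] [-3.3 -0.3  0.5]
[202.7 -59.9  -5.9] [-3.3 -0.3  0.5]
```

>>> send_rows(plan=[[0,-62,-7,-3.3,0,0.5],[0,-62,-7,-3.3,0,0.5],[0,-62,-7,-3.3,0,0.5],[40,-62,-7,-3.3,0,0.5],[90,-62,-7,-3.3,0,0.5],[110,-62,-7,-3.3,0,0.5],[110,-62,-7,-3.3,0,0.5],[110,-62,-7,-3.3,0,0.5],[110,-62,-7,-3.3,0,0.5],[110,-62,-7,-3.3,0,0.5]], claw=40)

```text
clock: 43.15
tcp_pos: [0.5272, -0.1891, 0.1509]
orientation: [0.528, 0.476, 0.523, -0.47]
wrist_force: [0.9, -0.6, 0.4]
finger_gap: 0.04
```

```bash
python3 - <<'E'
from h import *
c=cam('wrist'); cv2.imwrite('pics/w25.png',c['frame'])
p=case(-9,-28)[:2]; a=np.radians(5.9); st()
plan([([*p,.055],a)])
for o in detect(c,.045): print(np.round(o,3),to_case(o[:2]).round(1))
E
```

```text
t 43.2 tcp [ 0.527  -0.1889  0.1506] yaw 6.0 tilt [ 0.011  0.001 -1.   ] q [-0.49  0.31 -0.16  1.09  0.01  0.98] F [ 0.3  0.8 -0.3] gap 0.0399
[95.5 -8.  -2.7] [ 0.1 -0.  -0.6]
[  0.65   -0.19   92.317 109.026  50.427] [  0.2 101.6   0. ]
[  0.584  -0.194  92.532 109.023  49.276] [ 1.  35.5  0. ]
[  0.443  -0.202  93.531 109.327  49.156] [   2.4 -105.     0. ]
[  0.519  -0.187  95.653 104.238  48.448] [ -8.7 -28.9   0. ]
```

View pics/w25.png

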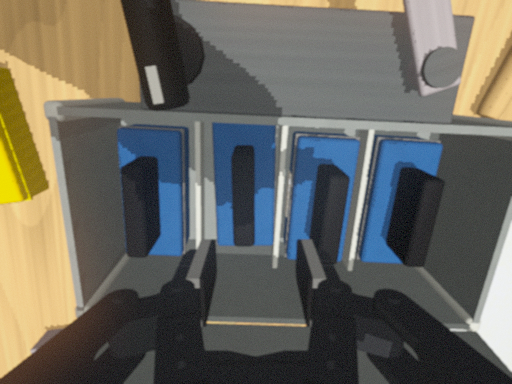

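>>> send_rows(plan=[[10,-8,-2,0,0,-0.6],[40,-8.5,-2.5,0,0,-0.6],[75,-8.5,-2.5,0,0,-0.6],[90,-8.5,-2.5,0,0,-0.6],[95,-8.5,-2.5,0,0,-0.6],[95,-8.5,-2.5,0,0,-0.6],[95,-8.5,-2.5,0,0,-0.6],[95,-8.5,-2.5,0,0,-0.6],[95,-8.5,-2.5,0,0,-0.6],[95,-8.5,-2.5,0,0,-0.6]])

```text
clock: 44.45
tcp_pos: [0.5187, -0.1869, 0.0549]
orientation: [0.525, 0.473, 0.526, -0.473]
wrist_force: [0.2, 0.2, -0.2]
finger_gap: 0.0396
```

>>> send_rows(plan=[[0,0,0,0,0,0],[0,0,0,0,0,0],[0,0,0,0,0,0],[0,0,0,0,0,0],[0,0,0,0,0,0],[0,0,0,0,0,0],[-12,0,0,0,0,0],[-35,0,0,0,0,0],[-45,0,0,0,0,0],[-45,0,0,0,0,0]], claw=5, newtons=60)

```text
clock: 45.7
tcp_pos: [0.519, -0.187, 0.1003]
orientation: [0.525, 0.473, 0.526, -0.473]
wrist_force: [-0.3, -0.1, -2.3]
finger_gap: 0.0152
```

```bash
python3 put.py -37 -1 pics/w26.png
```

```text
t 45.75 tcp [ 0.5185 -0.1867  0.0996] yaw 6.0 tilt [-0.001  0.001 -1.   ] q [-0.49  0.34 -0.25  0.98  0.    0.97] F [ 0.3 -1.1 -2.9] gap 0.0149
2.6999999999999975
[-160.4   -8.4    7.6] [ 3.3 -0.1  0.1]
[-20.4  -8.2   7.8] [ 3.3 -0.1  0.1]
[44.6 -8.1  7.9] [ 3.3 -0.1  0.1]
```

View pics/w26.png

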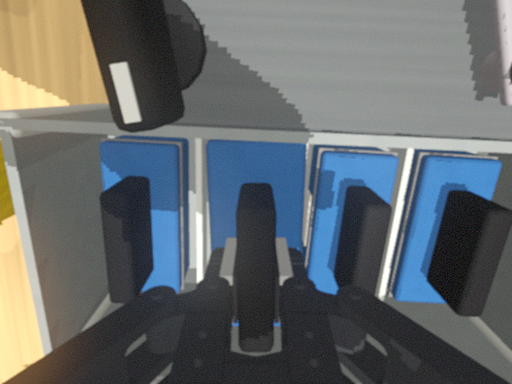

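>>> send_rows(plan=[[0,-4,4,2,0,0],[0,-8,8,3.3,0,0],[0,-8,8,3.3,0,0],[20,-8,8,3.3,0,0],[35,-8,8,3.3,0,0],[43,-8,8,3.3,0,0],[46,-8,8,3.3,0,0],[46.5,-8,8,3.3,0,0],[46.5,-8,8,3.3,0,0],[46.5,-8,8,3.3,0,0]])

```text
clock: 47.0
tcp_pos: [0.5111, -0.1954, 0.0547]
orientation: [0.511, 0.488, 0.512, -0.488]
wrist_force: [-5.5, 3.2, 10.3]
finger_gap: 0.0149
```

```bash
python3 put.py -36 0 pics/w27.png
```

```text
t 47.05 tcp [ 0.5111 -0.1954  0.0548] yaw 2.7 tilt [-0.001  0.001 -1.   ] q [-0.51  0.38 -0.32  0.88  0.    1.01] F [-4.4  3.   9.9] gap 0.015
2.6999999999999975
[-205.2    0.8    0.8] [ 0.  -0.1  0.1]
[-65.2   1.    0.9] [ 0.  -0.1  0.1]
[-0.2  1.1  1. ] [ 0.  -0.1  0.1]
```

>>> send_rows(plan=[[0,0,0,0,0,0],[0,0,0,0,0,0],[0,0,0,0,0,0],[0,0,0,0,0,0],[-10,0,0,0,0,0],[-60,0,0,0,0,0],[-120,0,0,0,0,0],[-180,0,0,0,0,0],[-207,0,0,0,0,0],[-207,0,0,0,0,0]], claw=34)

```text
clock: 48.3
tcp_pos: [0.5131, -0.1966, 0.2636]
orientation: [0.513, 0.489, 0.51, -0.488]
wrist_force: [0.4, -0.5, -0.8]
finger_gap: 0.0339
```

```bash
python3 - <<'E'
from h import *
c=cam('wrist'); cv2.imwrite('pics/w28.png',c['frame']); st()
for o in detect(c,.045): print(np.round(o,3),to_case(o[:2]).round(1))
c=cam('top'); print([np.round(o,3) for o in detect(c)])
E
```

```text
t 48.35 tcp [ 0.5122 -0.1961  0.2614] yaw 2.7 tilt [ 0.001 -0.    -1.   ] q [-0.51  0.25  0.04  1.35  0.    1.01] F [-0.   0.4 -0.2] gap 0.0345
[  0.443  -0.203  92.55  107.503  49.874] [   3.  -105.6    0. ]
[  0.584  -0.194  92.669 108.421  49.42 ] [ 1.1 35.6  0. ]
[  0.65   -0.19   92.412 107.986  49.166] [  0.3 101.8   0. ]
[  0.511  -0.195  92.698 107.936  47.98 ] [ -1.8 -36.9   0. ]
[array([  0.584,  -0.189,  93.236, 101.262,  48.758]), array([  0.651,  -0.189,  91.837, 109.263,  47.676])]
```

View pics/w28.png

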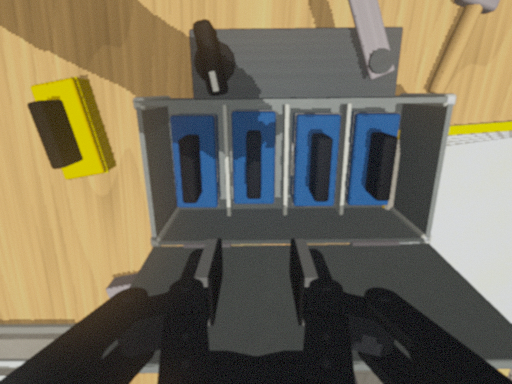

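All four cassettes stand straight in their own bays, at wrist px (195,160), (253,157), (316,158) and (372,157). Now I measure the lid angle by intersecting tongue and lid-edge rays with case planes.

```bash
python3 - <<'E'
from h import *; import pickle
c=pickle.load(open('top0.pkl','rb'))
def rp(uv,y):  # intersect ray with case plane y
    M=cv2.Rodrigues(np.float64(c['rvec']))[0]; o=-M.T@np.float64(c['tvec']).ravel()
    d=M.T@np.linalg.inv(c['mtx'])@np.r_[uv,1]
    oc=to_case(o); dc=to_case(o+d)-oc; t=(y-oc[1])/dc[1]; return oc+dc*t
def rc(uv,r): # sphere/cylinder about hinge
    M=cv2.Rodrigues(np.float64(c['rvec']))[0]; o=-M.T@np.float64(c['tvec']).ravel()
    d=M.T@np.linalg.inv(c['mtx'])@np.r_[uv,1]
    oc=to_case(o)-[75,0,100]; dc=to_case(o+d)-to_case(o)
    a=dc[0]**2+dc[2]**2;b=2*(oc[0]*dc[0]+oc[2]*dc[2]);k=oc[0]**2+oc[2]**2-r*r
    t=(-b-np.sqrt(b*b-4*a*k))/(2*a); p=oc+dc*t; return p, np.arctan2(p[2],-p[0])
for uv,r in [((637,240),189),((637,285),189),((652,262),189.2),((602,38),150),((612,150),150),((645,480),150)]:
    u=np.array(uv)/4.4+[245,100]-.4
    print(uv,*rc(u,r))
# brown box
for uv in [(665,185),(680,330),(635,215)]: print([ray(c,np.array(uv)/1.5625,z)[0].round(3) for z in (.0,.1,.15)])
E
```

```text
(637, 240) [  9.4182467   12.2155199  188.76518913] 1.6206489670129849
(637, 285) [  7.12973373 -14.24625444 188.86547301] 1.6085287385354679
(652, 262) [ 17.04387404  -0.90050355 188.43074685] 1.6610025148734608
(602, 38) [ 11.92935254 148.69011866 149.52488271] 1.6504094182744315
(612, 150) [ 12.17346772  78.06198942 149.50520621] 1.652042131071299
(645, 480) [  14.99126263 -121.52036241  149.24899345] 1.6709052055511655
[array([ 0.764, -0.494,  0.   ]), array([ 0.728, -0.453,  0.1  ]), array([ 0.71 , -0.432,  0.15 ])]
[array([ 0.46 , -0.508,  0.   ]), array([ 0.446, -0.466,  0.1  ]), array([ 0.44 , -0.445,  0.15 ])]
[array([ 0.698, -0.428,  0.   ]), array([ 0.667, -0.392,  0.1  ]), array([ 0.651, -0.374,  0.15 ])]
```

Lid is at about 1.63 rad, with the tongue's outer face near case x = 93 and z = 270. I'll close the fingers, go up and over behind the tongue, then push it along its arc.

```bash
cat > lid.py <<'E'
from h import *; import sys
a=near(Y+np.pi/2); st(); s,p,r=pose(); print('tcp case',to_case(p).round(1))
def W(x,y,z): return ([*case(x,y)[:2],z/1000],a)
def L(th,r=165,h=8): return W(75-r*np.cos(th)+h*np.sin(th)+11, 0, 100+r*np.sin(th)+h*np.cos(th))
E
python3 - <<'E'
from lid import *
plan([W(0,-36,340),W(135,0,340),W(135,0,262)])
E
```

```text
t 48.4 tcp [ 0.5116 -0.1958  0.2599] yaw 2.7 tilt [-0.001  0.001 -1.   ] q [-0.51  0.25  0.04  1.35  0.    1.01] F [-0.3  0.8 -0.4] gap 0.0337
tcp case [ -0.6 -36.6 259.9]
[-80.1   0.6   0.5] [ 0.  -0.1  0.1]
[-80.3  36.6 135.5] [ 0.  -0.1  0.1]
[ -2.3  36.6 135.6] [ 0.  -0.1  0.1]
```

>>> send_rows(plan=[[-40,0,0,0,0,0],[-80,0,0,0,0,0],[-80,0,0,0,0,0],[-80,10,40,0,0,0],[-80,20,80,0,0,0],[-80,37,120,0,0,0],[-80,37,135,0,0,0],[-80,37,135,0,0,0],[-80,37,135,0,0,0],[-80,37,135,0,0,0]], claw=0)

```text
clock: 49.65
tcp_pos: [0.555, -0.3278, 0.3407]
orientation: [0.512, 0.488, 0.512, -0.488]
wrist_force: [-0.3, 0.8, 0.5]
finger_gap: 0.0003
```

```bash
python3 - <<'E'
from lid import *
plan([W(135,0,262)])
for n in ('scene','wrist'):
    c=cam(n); cv2.imwrite(f'pics/{n}30.png',cv2.resize(c['frame'],(800,600)))
E
```

```text
t 49.65 tcp [ 0.555  -0.3278  0.3407] yaw 2.8 tilt [-0.001  0.001 -1.   ] q [-0.66  0.47  0.55  1.65  0.    0.86] F [-0.3  0.8  0.5] gap 0.0003
tcp case [133.4   0.5 340.7]
[78.7 -0.5  1.7] [ 0.1 -0.   0. ]
```

View pics/scene30.png

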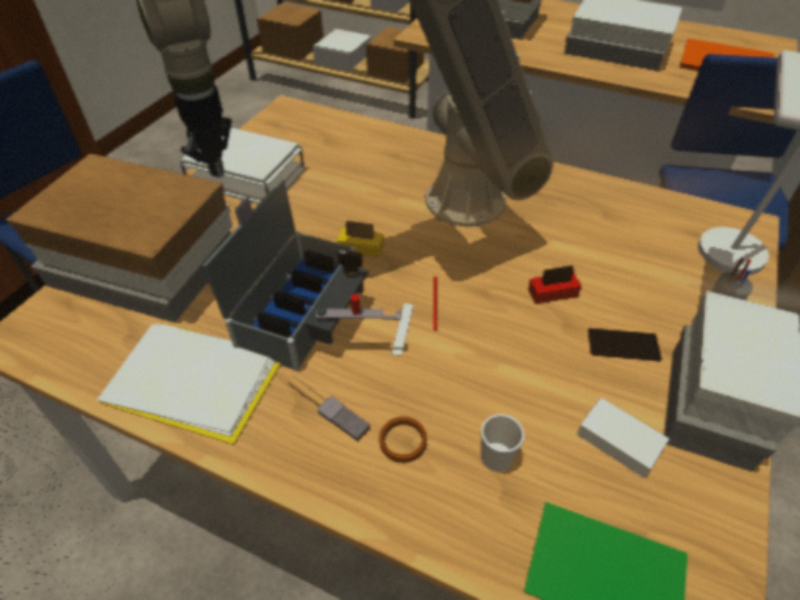

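View pics/wrist30.png

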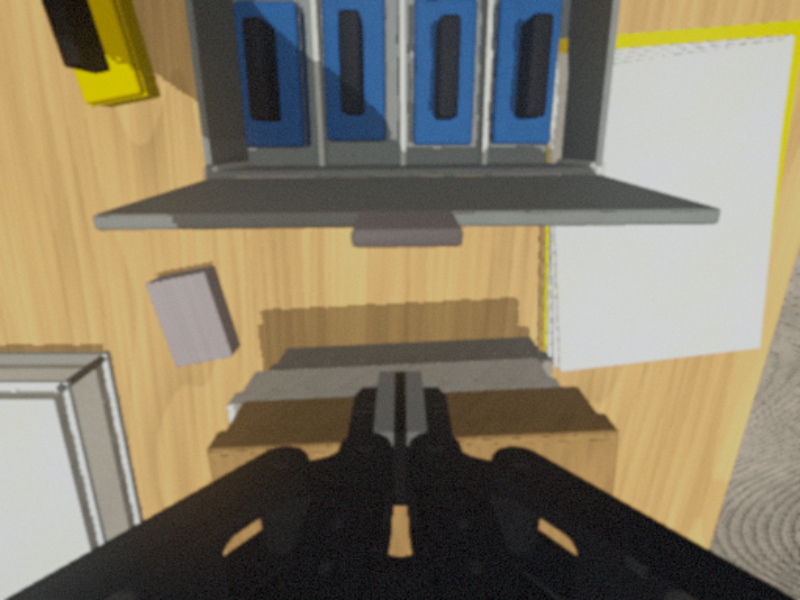

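```bash
python3 - <<'E'
from h import *; import pickle
c=pickle.load(open('top0.pkl','rb')); w=cam('wrist')
def P(c): return c['mtx']@np.c_[cv2.Rodrigues(np.float64(c['rvec']))[0],np.float64(c['tvec']).ravel()]
A=np.array([(680,330),(668,185)])/1.5625; B=np.array([(210,450),(615,430)])/1.5625
X=cv2.triangulatePoints(P(c),P(w),A.T.copy(),B.T.copy()); print((X[:3]/X[3]).T, proj(c,(X[:3]/X[3]).T)-A)
E
```

```text
[[ 0.4352456  -0.42445832  0.21502662]
 [ 0.67829476 -0.39895543  0.24218098]] [[ 2.5606537  -1.49822264]
 [-0.23442836 -0.2747857 ]]
```

The box edge is at y = -0.40, so there's clearance. Descending behind the tongue, then pushing.

```bash
python3 - <<'E'
from lid import *
plan([W(135,0,264)]+[L(t) for t in np.arange(1.6,0.9,-.07)])
E
```

```text
t 49.8 tcp [ 0.5552 -0.3283  0.3407] yaw 2.8 tilt [-0.  0. -1.] q [-0.66  0.47  0.55  1.65  0.    0.86] F [-0.9  0.1  0.4] gap -0.0
tcp case [133.8   0.7 340.7]
[76.7 -0.6  1.2] [ 0.1 -0.   0. ]
[ 76.   -0.6 -35. ] [ 0.1 -0.   0. ]
[ 75.5  -0.6 -46.5] [ 0.1 -0.   0. ]
[ 75.8  -0.6 -58.1] [ 0.1 -0.   0. ]
[ 77.   -0.6 -69.6] [ 0.1 -0.   0. ]
[ 78.9  -0.5 -81. ] [ 0.1 -0.   0. ]
[ 81.6  -0.5 -92.2] [ 0.1 -0.   0. ]
[  85.1   -0.5 -103.2] [ 0.1 -0.   0. ]
[  89.4   -0.5 -114. ] [ 0.1 -0.   0. ]
[  94.4   -0.5 -124.4] [ 0.1 -0.   0. ]
[ 100.1   -0.5 -134.5] [ 0.1 -0.   0. ]
```

>>> send_rows(plan=[[40,0,0,0,0,0],[76,0,0,0,0,0],[76,0,-10,0,0,0],[76,0,-20,0,0,0],[76,0,-28,0,0,0],[76,0,-35,0,0,0],[76,0,-42,0,0,0],[76,0,-49,0,0,0],[76,0,-56,0,0,0],[77,0,-63,0,0,0]])

```text
clock: 51.05
tcp_pos: [0.5521, -0.2657, 0.2631]
orientation: [0.511, 0.488, 0.512, -0.488]
wrist_force: [0.1, -2.6, 2.6]
finger_gap: -0.0002
```

```bash
python3 - <<'E'
from lid import *
plan([L(t) for t in np.arange(1.4,0.7,-.07)])
for n in ('scene','wrist'):
    c=cam(n); cv2.imwrite(f'pics/{n}31.png',cv2.resize(c['frame'],(800,600)))
E
```

```text
t 51.05 tcp [ 0.5521 -0.2657  0.2631] yaw 2.7 tilt [-0.001  0.001 -1.   ] q [-0.58  0.39  0.23  1.41  0.    0.94] F [ 0.1 -2.6  2.6] gap -0.0002
tcp case [ 71.2   0.5 263.1]
[-0.9 -0.5 -5.3] [-0.  -0.1  0.1]
[  0.9  -0.5 -16.7] [-0.  -0.1  0.1]
[  3.5  -0.5 -28. ] [-0.  -0.1  0.1]
[  6.9  -0.5 -39. ] [-0.  -0.1  0.1]
[ 11.1  -0.5 -49.8] [-0.  -0.1  0.1]
[ 16.   -0.5 -60.3] [-0.  -0.1  0.1]
[ 21.6  -0.5 -70.4] [-0.  -0.1  0.1]
[ 28.   -0.5 -80.1] [-0.  -0.1  0.1]
[ 34.9  -0.5 -89.3] [-0.  -0.1  0.1]
[ 42.5  -0.5 -98. ] [-0.  -0.1  0.1]
```

View pics/wrist31.png

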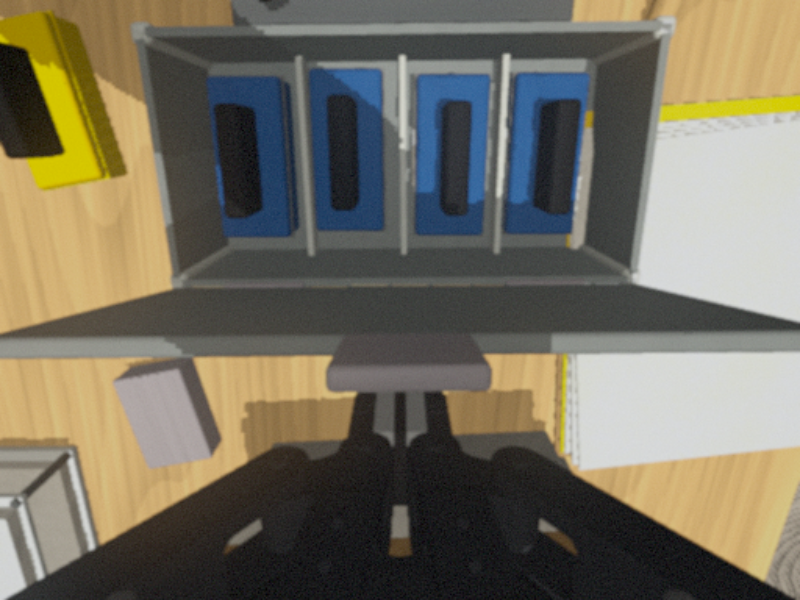

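The fingertips are pushing the tongue (2.6 N, tongue at px (408,370)). Continuing along the arc.

>>> send_rows(plan=[[0,0,-8,0,0,0],[1,0,-17,0,0,0],[3.5,0,-28,0,0,0],[7,0,-39,0,0,0],[11,0,-50,0,0,0],[16,0,-60,0,0,0],[21.5,0,-70,0,0,0],[28,0,-80,0,0,0],[35,0,-89,0,0,0],[42.5,0,-98,0,0,0]])

```text
clock: 52.4
tcp_pos: [0.5474, -0.1675, 0.2201]
orientation: [0.511, 0.488, 0.512, -0.488]
wrist_force: [-1.4, -2.2, 1.1]
finger_gap: 0.0004
```

```bash
python3 - <<'E'
from lid import *
plan([L(t) for t in np.arange(.75,0.05,-.07)])
for n in ('scene',):
    c=cam(n); cv2.imwrite(f'pics/{n}32.png',cv2.resize(c['frame'][80:260,80:320],(800,600)))
E
```

```text
t 52.4 tcp [ 0.5474 -0.1675  0.2201] yaw 2.7 tilt [-0.001  0.001 -1.   ] q [-0.44  0.31  0.02  1.28  0.    1.09] F [-1.4 -2.2  1.1] gap 0.0004
tcp case [-27.1   0.5 220.1]
[ 1.8 -0.5 -2.1] [ 0.  -0.1  0.1]
[ 10.2  -0.5 -10.1] [ 0.  -0.1  0.1]
[ 19.1  -0.4 -17.5] [ 0.  -0.1  0.1]
[ 28.5  -0.4 -24.2] [ 0.  -0.1  0.1]
[ 38.3  -0.4 -30.3] [ 0.  -0.1  0.1]
[ 48.5  -0.4 -35.7] [ 0.  -0.1  0.1]
[ 59.1  -0.4 -40.3] [ 0.  -0.1  0.1]
[ 70.   -0.4 -44.2] [ 0.  -0.1  0.1]
[ 81.2  -0.4 -47.3] [ 0.  -0.1  0.1]
[ 92.5  -0.4 -49.6] [ 0.  -0.1  0.1]
```

View pics/scene32.png

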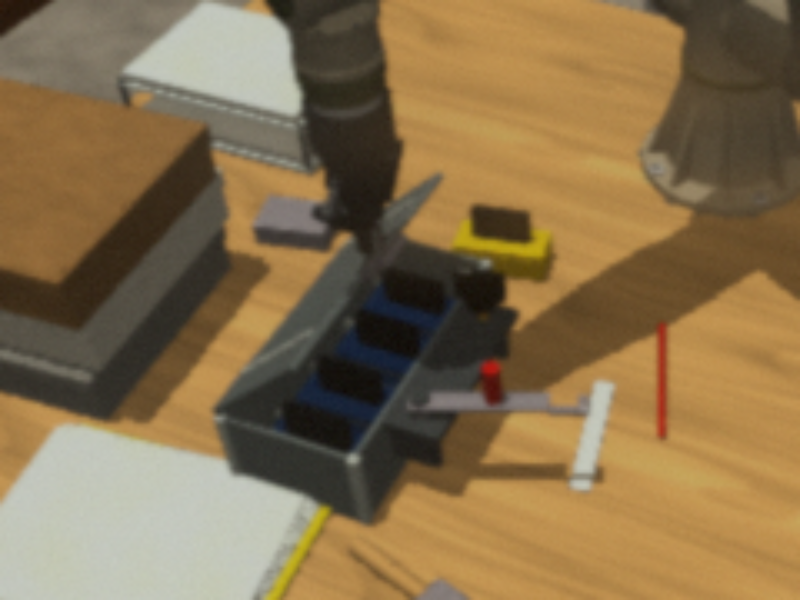

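The lid is following, now at about 0.75 rad. Continuing.

>>> send_rows(plan=[[4,0,-4,0,0,0],[11,0,-11,0,0,0],[19,0,-18,0,0,0],[28,0,-24,0,0,0],[37,0,-30,0,0,0],[46,0,-34,0,0,0],[55,0,-39,0,0,0],[65,0,-43,0,0,0],[75,0,-46,0,0,0],[85,0,-49,0,0,0]])

```text
clock: 53.7
tcp_pos: [0.545, -0.119, 0.1349]
orientation: [0.511, 0.488, 0.512, -0.488]
wrist_force: [0.2, -2.0, 0.9]
finger_gap: 0.0003
```

```bash
python3 - <<'E'
from lid import *
plan([L(t) for t in (.2,.15,.1,.05,0)])
for n in ('scene',):
    c=cam(n); cv2.imwrite(f'pics/{n}33.png',cv2.resize(c['frame'][80:260,80:320],(800,600)))
E
```

```text
t 53.7 tcp [ 0.545  -0.119   0.1349] yaw 2.7 tilt [-0.001  0.001 -1.   ] q [-0.36  0.33 -0.17  1.07  0.    1.16] F [ 0.2 -2.   0.9] gap 0.0003
tcp case [-75.7   0.3 134.9]
[-5.7 -0.3  1.6] [-0.  -0.1  0.1]
[ 2.4 -0.3 -0.3] [-0.  -0.1  0.1]
[10.5 -0.3 -1.7] [-0.  -0.1  0.1]
[18.7 -0.3 -2.7] [-0.  -0.1  0.1]
[26.9 -0.3 -3.3] [-0.  -0.1  0.1]
```

View pics/scene33.png

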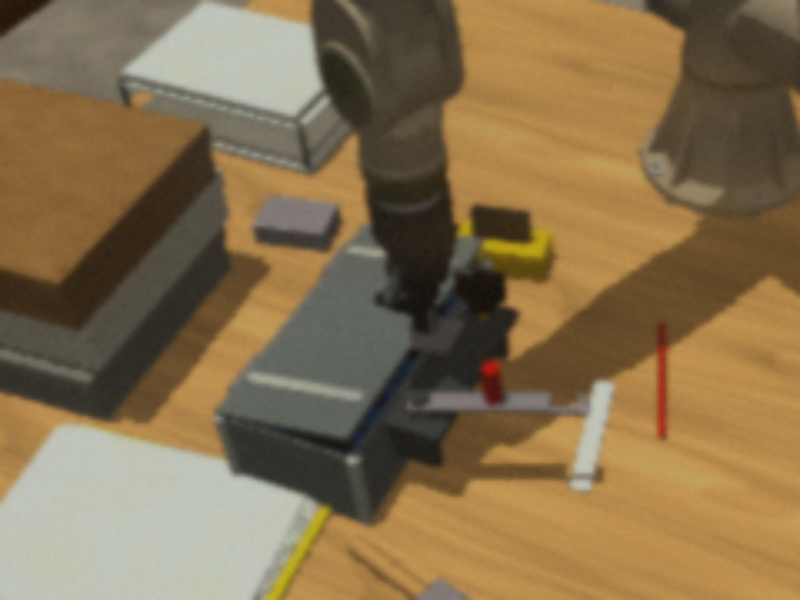

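>>> send_rows(plan=[[4,0,0,0,0,0],[8,0,-1,0,0,0],[12,0,-2,0,0,0],[16,0,-2,0,0,0],[20,0,-3,0,0,0],[23,0,-3,0,0,0],[26,0,-3,0,0,0],[28,0,-3,0,0,0],[28.5,0,-3,0,0,0],[28.5,0,-3,0,0,0]])

```text
clock: 55.0
tcp_pos: [0.5449, -0.1158, 0.108]
orientation: [0.511, 0.488, 0.512, -0.488]
wrist_force: [-1.9, 1.6, 6.3]
finger_gap: 0.0003
```

```bash
python3 - <<'E'
from lid import *
for n in ('scene',):
    c=cam(n); cv2.imwrite(f'pics/{n}34.png',cv2.resize(c['frame'][80:260,80:320],(800,600)))
E
```

```text
t 55.0 tcp [ 0.5449 -0.1158  0.108 ] yaw 2.7 tilt [-0.     0.001 -1.   ] q [-0.35  0.35 -0.22  1.01  0.    1.17] F [-1.9  1.6  6.3] gap 0.0003
tcp case [-78.8   0.5 108. ]
```

View pics/scene34.png

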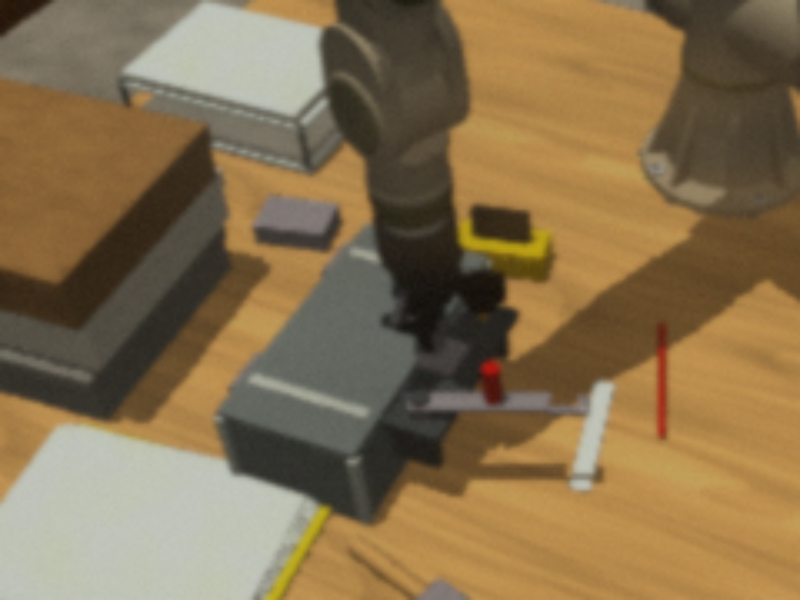

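The tip is at 108.0 mm, which is the closed height. I'll press a bit more to confirm the hard stop, then rise.

>>> send_rows(plan=[[1,0,0,0,0,0],[2,0,0,0,0,0],[2,0,0,0,0,0],[2,0,0,0,0,0],[2,0,0,0,0,0],[2,0,0,0,0,0],[2,0,0,0,0,0],[2,0,0,0,0,0],[2,0,0,0,0,0],[2,0,0,0,0,0]])

```text
clock: 56.3
tcp_pos: [0.545, -0.1159, 0.1079]
orientation: [0.512, 0.488, 0.512, -0.488]
wrist_force: [-4.1, 3.2, 18.5]
finger_gap: 0.0002
```

>>> send_rows(plan=[[-20,0,0,0,0,0],[-60,0,0,0,0,0],[-110,0,0,0,0,0],[-160,0,0,0,0,0],[-160,0,0,0,0,0],[-160,0,50,0,0,0],[-160,0,100,0,0,0],[-160,0,110,0,0,0],[-160,0,110,0,0,0],[-160,0,110,0,0,0]])

```text
clock: 57.55
tcp_pos: [0.55, -0.2249, 0.2647]
orientation: [0.511, 0.488, 0.513, -0.488]
wrist_force: [-0.4, 0.8, 0.5]
finger_gap: -0.0001
```

```bash
python3 - <<'E'
from lid import *
import pickle
for n in ('scene','wrist','top'):
    c=cam(n); pickle.dump(c,open(f'{n}35.pkl','wb'))
    f=c['frame']; f={'scene':f[100:250,120:320],'wrist':f,'top':f[90:240,230:430]}[n]
    cv2.imwrite(f'pics/{n}35.png',cv2.resize(f,(800,600),interpolation=cv2.INTER_CUBIC))
E
```

```text
t 57.55 tcp [ 0.55   -0.2249  0.2647] yaw 2.8 tilt [-0.002  0.002 -1.   ] q [-0.52  0.35  0.18  1.4   0.    1.  ] F [-0.4  0.8  0.5] gap -0.0001
tcp case [ 30.3   0.3 264.7]
```

View pics/wrist35.png

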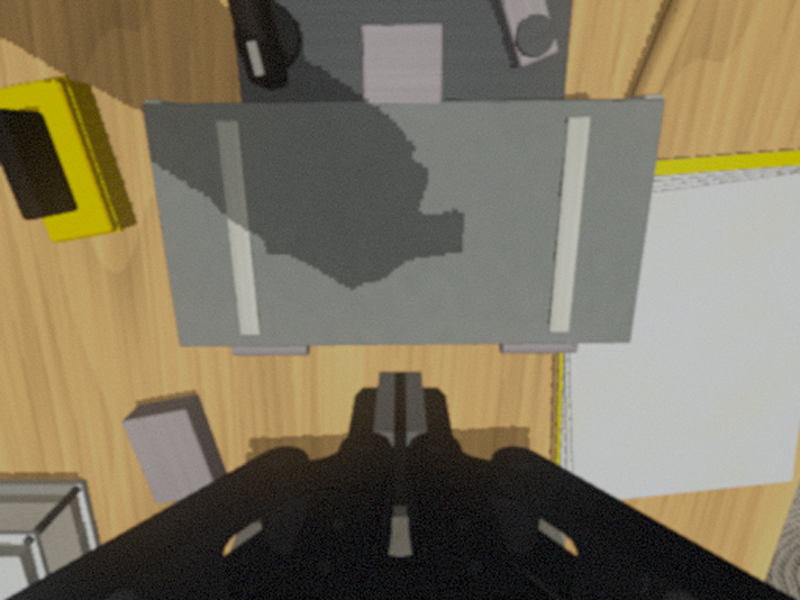

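View pics/top35.png

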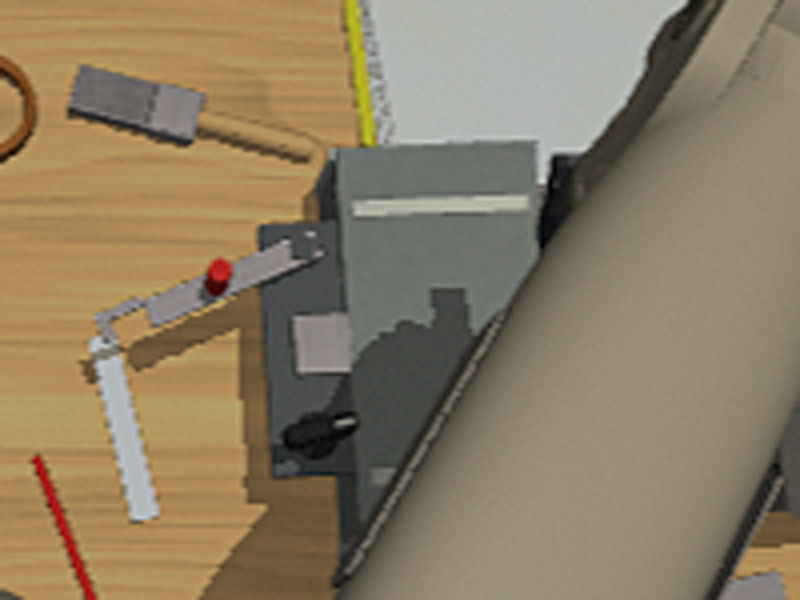

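View pics/scene35.png

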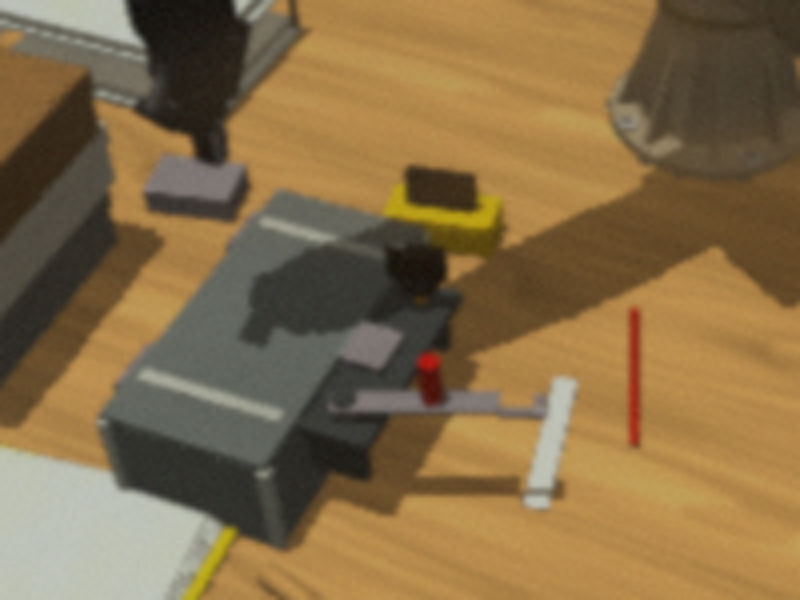

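The lid is closed: a hard stop at 107.9 mm with 18 N, and it stayed flat. Now I locate the red peg.

```bash
python3 - <<'E'
from lid import *; import pickle
def P(c): return c['mtx']@np.c_[cv2.Rodrigues(np.float64(c['rvec']))[0],np.float64(c['tvec']).ravel()]
pts={}
for n in ('top','scene'):
    c=pickle.load(open(n+'35.pkl','rb')); hsv=cv2.cvtColor(c['frame'],cv2.COLOR_BGR2HSV)
    m=cv2.inRange(hsv,(0,150,60),(8,255,255))|cv2.inRange(hsv,(172,150,60),(180,255,255))
    k,l,s,ce=cv2.connectedComponentsWithStats(m)
    q=proj(c,[case(-170,50,140)])[0]
    i=min([i for i in range(1,k) if s[i,4]>6],key=lambda i:np.hypot(*(ce[i]-q))); print(n,s[i],ce[i],'exp',q)
    v=hsv[...,2][l==i]; ys,xs=np.where(l==i); 
    pts[n]=ce[i]
    if n=='top':
        # bright top disc
        pk=v>np.percentile(v,50); print(v, to_case(ray(c,[xs[pk].mean(),ys[pk].mean()],.161)[0]))
    print(to_case(ray(c,ce[i],.14)[0]))
c1,c2=[pickle.load(open(n+'35.pkl','rb')) for n in ('top','scene')]
X=cv2.triangulatePoints(P(c1),P(c2),pts['top'].reshape(2,1),pts['scene'].reshape(2,1)); X=(X[:3]/X[3]).ravel(); x=to_case(X); print(x)
d=x[:2]-[-105,70]; print('r',np.hypot(*d),'phi',np.arctan2(-d[0],-d[1]))
E
```

```text
t 57.7 tcp [ 0.5503 -0.2249  0.2652] yaw 2.8 tilt [-0.001  0.001 -1.   ] q [-0.52  0.35  0.18  1.4   0.    1.  ] F [-0.2  0.9  0.6] gap 0.0002
tcp case [ 30.3   0.7 265.2]
top [281 155   7   9  41] [284.07317073 158.41463415] exp [283.87065351 156.9237687 ]
[177 179 178 180 177 180 180 178 182 169 162 184 179 179 182 172 144 191
 184 182 188 154  97 169 195 196 175  60  81 102  98  83  68  66  63  64
  61  65  64  61  61] [-170.09840111   44.86983692  161.        ]
[-169.60423986   45.5938407   140.        ]
scene [224 188   7  13  64] [226.90625 193.5625 ] exp [227.30804801 195.3924478 ]
[-165.50618652   43.43070441  140.        ]
[-168.58389144   45.37223745  142.81940783]
r 68.18678713236663 phi 1.2012623978289612
```

```bash
cat > hook.py <<'E'
from lid import *
A=near(Y+np.pi/2)-np.pi/4
if abs(yaw()-A)>1: A=near(A)
def H(ph,off=20,z=128,r=70):
    x=-105-r*np.sin(ph)-off*.707; y=70-r*np.cos(ph)+off*.707
    return ([*case(x,y)[:2],z/1000],A)
E
python3 - <<'E'
from hook import *
print(np.degrees(A)); plan([H(1.2,36,262),H(1.2,36),H(1.2,20)])
E
```

```text
t 57.7 tcp [ 0.5503 -0.2249  0.2652] yaw 2.8 tilt [-0.001  0.001 -1.   ] q [-0.52  0.35  0.18  1.4   0.    1.  ] F [-0.2  0.9  0.6] gap 0.0002
tcp case [ 30.3   0.7 265.2]
-42.300000000000004
[   3.4   69.8 -225.9] [45.1 -0.   0.1]
[ 137.4   69.9 -225.8] [45.1 -0.   0.1]
[ 137.4   58.6 -214.5] [45.1 -0.   0.1]
```

>>> send_rows(plan=[[3,14,-45,9,0,0],[3,28,-90,18,0,0],[3,42,-135,27,0,0],[3,56,-180,36,0,0],[3,70,-226,45,0,0],[3,70,-226,45,0,0],[40,70,-226,45,0,0],[80,70,-226,45,0,0],[90,70,-226,45,0,0],[90,70,-226,45,0,0]])

```text
clock: 58.95
tcp_pos: [0.6091, 0.0028, 0.1754]
orientation: [-0.285, -0.646, -0.287, 0.647]
wrist_force: [0.8, 0.5, -0.2]
finger_gap: -0.0002
```

```bash
python3 - <<'E'
from hook import *
plan([H(1.2,36),H(1.2,20)])
for n in ('scene','wrist'):
    c=cam(n);f=c['frame']
    cv2.imwrite(f'pics/{n}36.png',cv2.resize(f[100:250,120:320] if n=='scene' else f,(800,600),interpolation=cv2.INTER_CUBIC))
E
```

```text
t 58.95 tcp [0.6091 0.0028 0.1754] yaw -42.3 tilt [-0.002  0.001 -1.   ] q [-0.13  0.4   0.04  1.21  0.    2.18] F [ 0.8  0.5 -0.2] gap -0.0002
tcp case [-194.3   70.1  175.4]
[47.4 -0.9 -1. ] [0.  0.  0.1]
[47.4 -0.9 15. ] [0.  0.  0.1]
```

View pics/scene36.png

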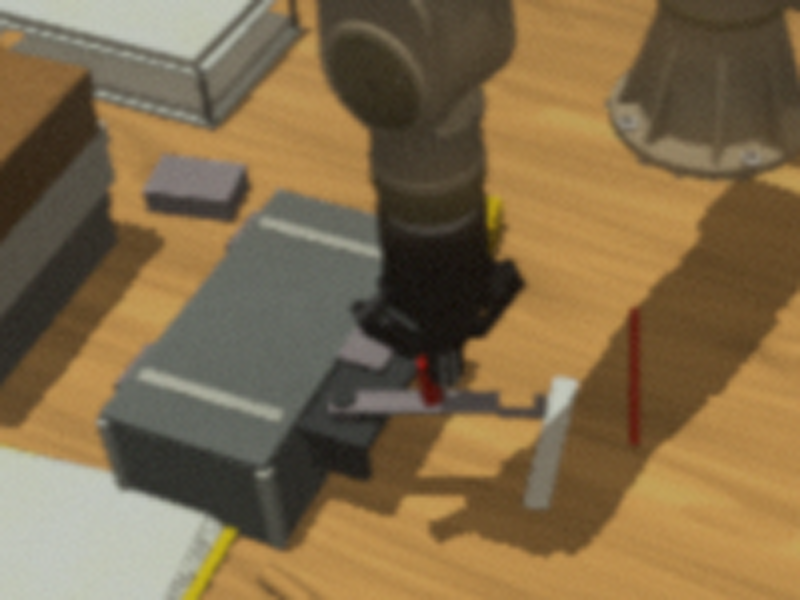

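View pics/wrist36.png

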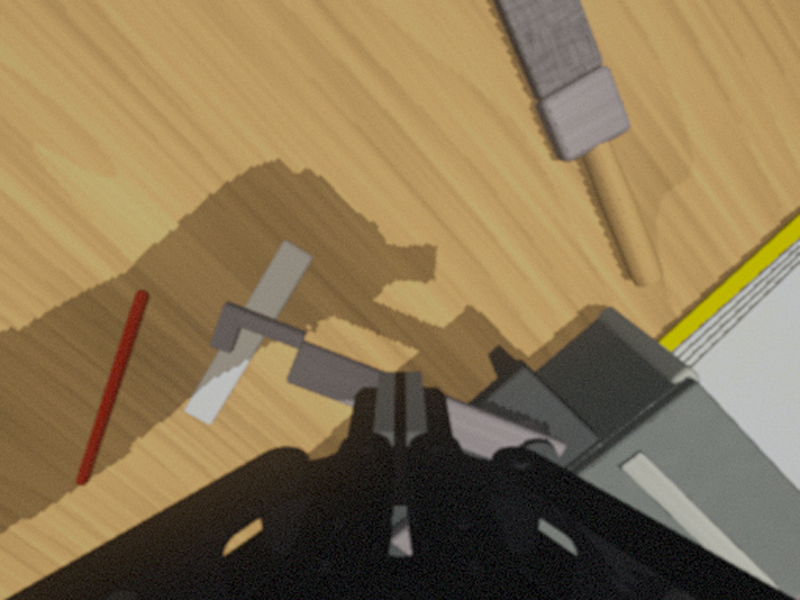

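>>> send_rows(plan=[[20,-1,-1,0,0,0],[40,-1,-1,0,0,0],[47,-1,-1,0,0,0],[47,-1,-1,0,0,0],[47,-1,-1,0,0,0],[47,-1,3,0,0,0],[47,-1,7,0,0,0],[47,-1,11,0,0,0],[47,-1,14,0,0,0],[47,-1,14,0,0,0]])

```text
clock: 60.3
tcp_pos: [0.599, -0.0068, 0.1282]
orientation: [-0.285, -0.647, -0.286, 0.647]
wrist_force: [0.3, -0.2, -0.5]
finger_gap: -0.0
```

```bash
python3 - <<'E'
from hook import *
plan([H(p,19) for p in np.arange(1.15,.2,-.1)])
for n in ('scene',):
    c=cam(n);f=c['frame']
    cv2.imwrite(f'pics/{n}37.png',cv2.resize(f[100:250,120:320] if n=='scene' else f,(800,600),interpolation=cv2.INTER_CUBIC))
E
```

```text
t 60.3 tcp [ 0.599  -0.0068  0.1282] yaw -42.3 tilt [-0.001  0.001 -1.   ] q [-0.15  0.41 -0.07  1.09  0.    2.16] F [ 0.3 -0.2 -0.5] gap -0.0
tcp case [-185.2   59.6  128.2]
[ 0.2 -1.3  5.4] [-0.   0.   0.1]
[ 0.2 -3.5 12. ] [-0.   0.   0.1]
[ 0.3 -5.  18.8] [-0.   0.   0.1]
[ 0.3 -5.8 25.8] [-0.   0.   0.1]
[ 0.3 -5.9 32.8] [-0.   0.   0.1]
[ 0.3 -5.3 39.8] [-0.   0.   0.1]
[ 0.3 -4.  46.6] [-0.   0.   0.1]
[ 0.3 -2.  53.4] [-0.   0.   0.1]
[ 0.2  0.6 59.8] [-0.   0.   0.1]
[ 0.2  3.9 66. ] [-0.   0.   0.1]
```

View pics/scene37.png

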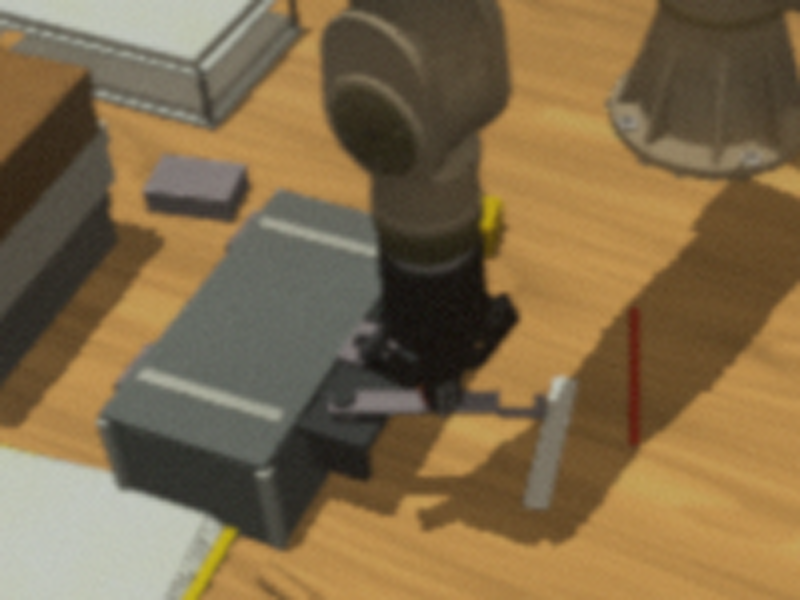

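>>> send_rows(plan=[[0,-1,5,0,0,0],[0,-3,12,0,0,0],[0,-5,19,0,0,0],[0,-6,26,0,0,0],[0,-6,33,0,0,0],[0,-5,40,0,0,0],[0,-4,47,0,0,0],[0,-2,53,0,0,0],[0,0.5,60,0,0,0],[0,4,66,0,0,0]])

```text
clock: 61.6
tcp_pos: [0.5575, -0.0586, 0.1282]
orientation: [-0.285, -0.646, -0.286, 0.647]
wrist_force: [0.3, 1.5, 0.2]
finger_gap: -0.0001
```

```bash
python3 - <<'E'
from hook import *
plan([H(p,20) for p in np.arange(.25,-.06,-.05)])
for n in ('scene','wrist'):
    c=cam(n);f=c['frame']
    cv2.imwrite(f'pics/{n}38.png',cv2.resize(f[100:250,120:320] if n=='scene' else f,(800,600),interpolation=cv2.INTER_CUBIC))
E
```

```text
t 61.6 tcp [ 0.5575 -0.0586  0.1282] yaw -42.3 tilt [-0.001  0.001 -1.   ] q [-0.25  0.34 -0.18  1.06  0.    2.06] F [0.3 1.5 0.2] gap -0.0001
tcp case [-135.4   15.7  128.2]
[ 0.2 -0.3 -1.2] [-0.   0.   0.1]
[0.2 1.5 1.8] [-0.   0.   0.1]
[0.2 3.5 4.7] [-0.   0.   0.1]
[0.2 5.7 7.4] [-0.   0.   0.1]
[ 0.2  8.  10.1] [-0.   0.   0.1]
[ 0.2 10.4 12.6] [-0.   0.   0.1]
[ 0.2 12.9 15. ] [-0.   0.   0.1]
```

View pics/scene38.png

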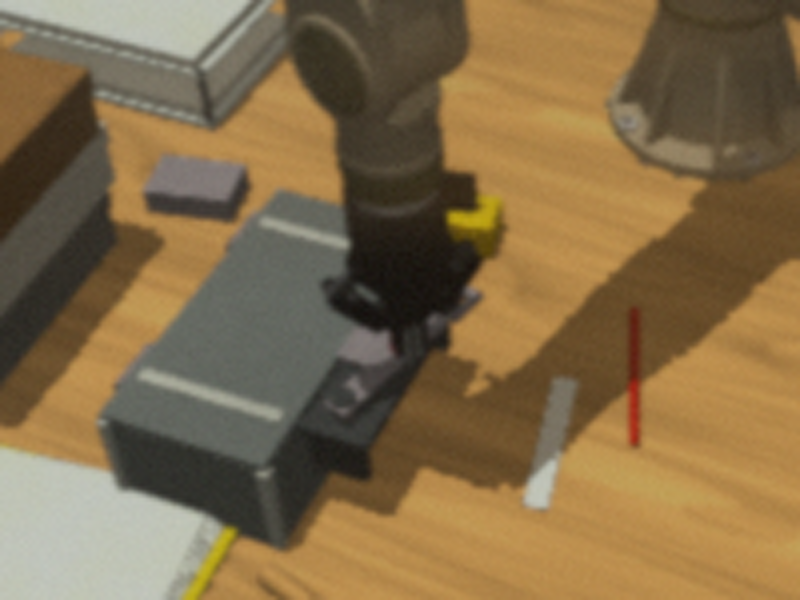

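View pics/wrist38.png

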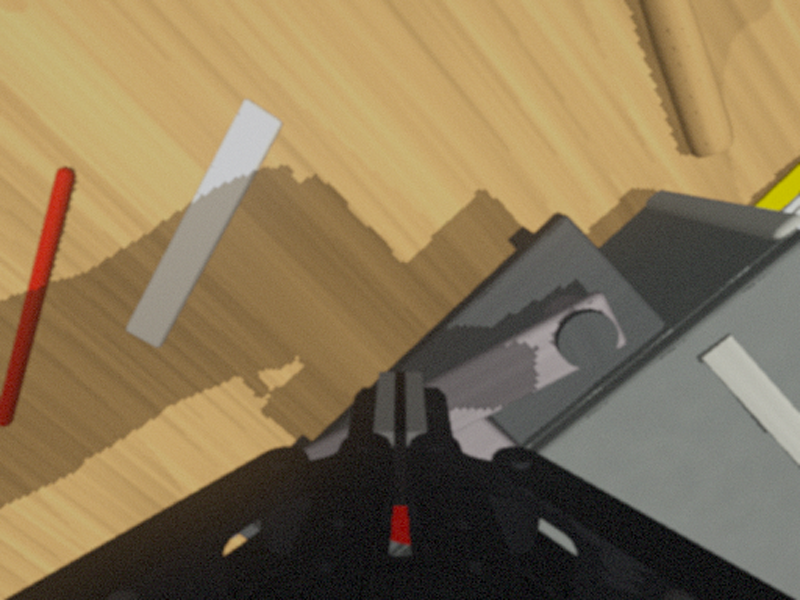

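>>> send_rows(plan=[[0,1.5,2,0,0,0],[0,3.5,5,0,0,0],[0,5.5,7.5,0,0,0],[0,7,9,0,0,0],[0,8,10.5,0,0,0],[0,9,12,0,0,0],[0,10.5,13,0,0,0],[0,11.5,14,0,0,0],[0,12,14.5,0,0,0],[0,12,14.5,0,0,0]])

```text
clock: 62.95
tcp_pos: [0.5568, -0.077, 0.1282]
orientation: [-0.285, -0.646, -0.286, 0.647]
wrist_force: [0.4, 0.7, -0.2]
finger_gap: 0.0
```

```bash
python3 - <<'E'
from hook import *
plan([H(p,20) for p in (0,-.05)])
for n in ('scene','wrist'):
    c=cam(n);f=c['frame']
    cv2.imwrite(f'pics/{n}39.png',cv2.resize(f[100:250,120:320] if n=='scene' else f,(800,600),interpolation=cv2.INTER_CUBIC))
E
```

```text
t 62.95 tcp [ 0.5568 -0.077   0.1282] yaw -42.3 tilt [-0.001  0.001 -1.   ] q [-0.28  0.34 -0.17  1.06  0.    2.03] F [ 0.4  0.7 -0.2] gap 0.0
tcp case [-117.    14.1  128.2]
[ 0.2 -1.5 -1.5] [-0.   0.   0.1]
[0.2 1.1 0.9] [-0.   0.   0.1]
```

View pics/scene39.png

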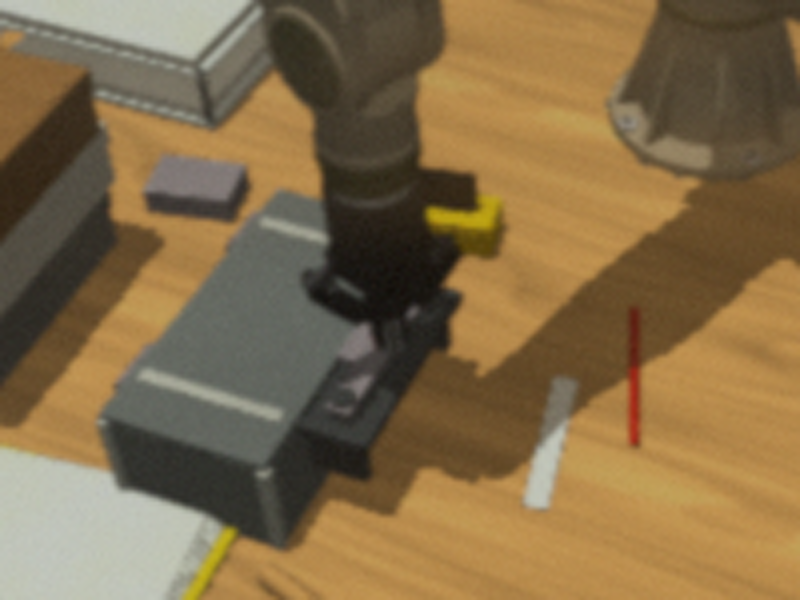

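>>> send_rows(plan=[[0,0.5,1,0,0,0],[0,1,2,0,0,0],[0,1.5,2.5,0,0,0],[0,2,3,0,0,0],[0,2.5,3.5,0,0,0],[0,3,4,0,0,0],[0,3,4,0,0,0],[0,3,4,0,0,0],[0,3,4,0,0,0],[0,3,4,0,0,0]])

```text
clock: 64.3
tcp_pos: [0.5567, -0.0776, 0.1282]
orientation: [0.284, 0.648, 0.29, -0.645]
wrist_force: [2.7, 14.9, 0.8]
finger_gap: 0.0
```

```bash
python3 - <<'E'
from hook import *
plan([H(p,20) for p in (0,-.05)])
E
```

```text
t 64.3 tcp [ 0.5567 -0.0776  0.1282] yaw -42.1 tilt [ 0.     0.009 -1.   ] q [-0.29  0.34 -0.17  1.06  0.01  2.02] F [ 2.7 14.9  0.8] gap 0.0
tcp case [-116.5   14.   128.2]
[ 0.3 -1.8 -2. ] [ 0.2 -0.4  0.3]
[0.2 0.7 0.4] [ 0.2 -0.4  0.3]
```

The hook is at its stop: 15 N with no more travel. I'll back off, rise and inspect.

>>> send_rows(plan=[[0,0,-8,0,0,0],[0,0,-20,0,0,0],[0,0,-25,0,0,0],[-40,0,-25,0,0,0],[-90,0,-25,0,0,0],[-130,0,-25,0,0,0],[-130,0,-25,-9,0,0],[-130,0,-25,-18,0,0],[-130,0,-25,-27,0,0],[-130,0,-25,-36,0,0]])

```text
clock: 65.55
tcp_pos: [0.5734, -0.0638, 0.2581]
orientation: [-0.473, -0.525, -0.474, 0.526]
wrist_force: [0.1, -0.3, -0.2]
finger_gap: -0.0002
```

```bash
python3 - <<'E'
from lid import *; import pickle
for n in ('scene','wrist','top'):
    c=cam(n);f=c['frame']; pickle.dump(c,open(f'{n}40.pkl','wb'))
    cv2.imwrite(f'pics/{n}40.png',cv2.resize({'scene':f[100:250,120:320],'top':f[90:240,230:430],'wrist':f}[n],(800,600),interpolation=cv2.INTER_CUBIC))
E
```

```text
t 65.55 tcp [ 0.5734 -0.0638  0.2581] yaw -6.0 tilt [-0.001  0.001 -1.   ] q [-0.25  0.31  0.11  1.37  0.    1.43] F [ 0.1 -0.3 -0.2] gap -0.0002
tcp case [-129.5   31.3  258.1]
```

View pics/wrist40.png

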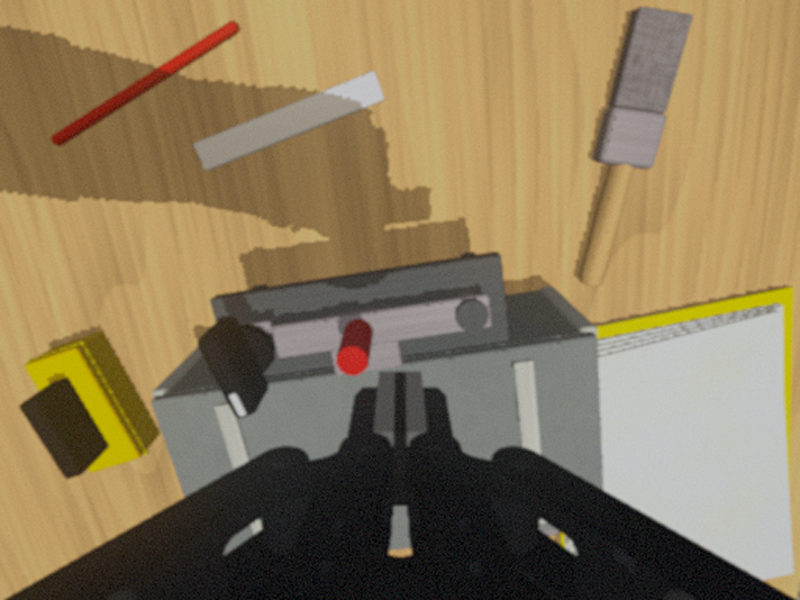

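View pics/scene40.png

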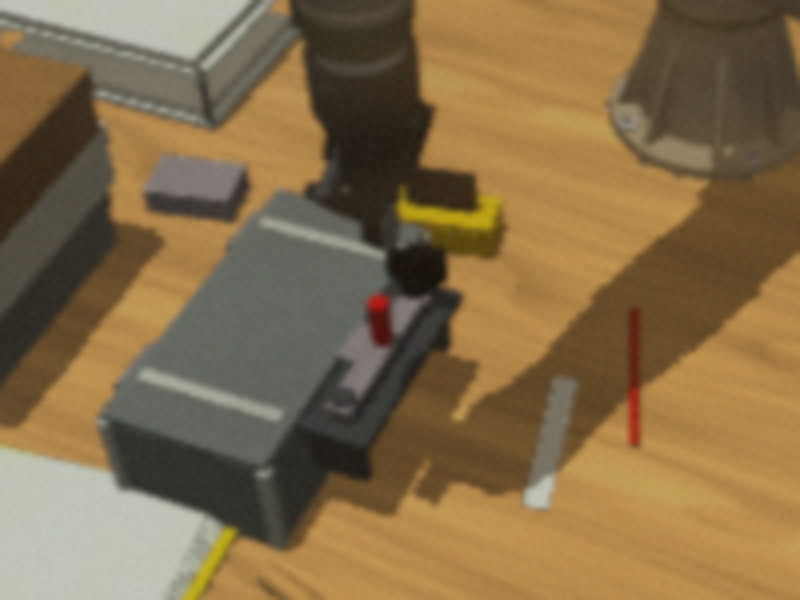

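View pics/top40.png

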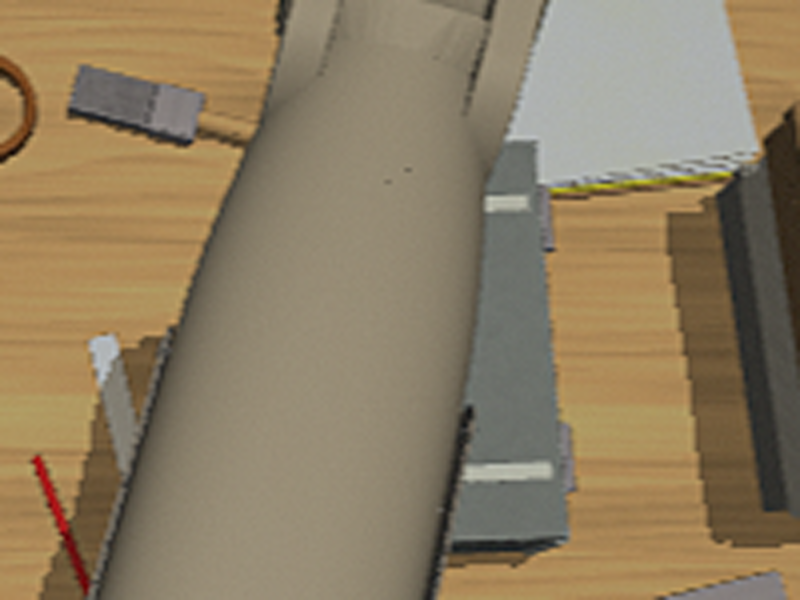

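The hook lies home along the front, with its peg over the tongue (scene px (379,320)) and its tip under the knob at (415,268). Now I measure the knob's wing direction.

```bash
python3 - <<'E'
from lid import *; import pickle
c=pickle.load(open('top35.pkl','rb')); f=c['frame']
u=proj(c,[case(-105,-70,160)])[0]; print(u); x0,y0=int(u[0])-20,int(u[1])-15
cv2.imwrite('pics/kn.png',cv2.resize(f[y0:y0+30,x0:x0+40],(800,600),interpolation=cv2.INTER_CUBIC)); print(x0,y0)
E
```

```text
t 65.7 tcp [ 0.5734 -0.0637  0.2581] yaw -6.5 tilt [-0.001  0.001 -1.   ] q [-0.25  0.31  0.11  1.37  0.    1.43] F [ 0.1 -0.3  0.3] gap 0.0001
tcp case [-129.6   31.3  258.1]
[309.60429708 196.52225046]
289 181
```

View pics/kn.png

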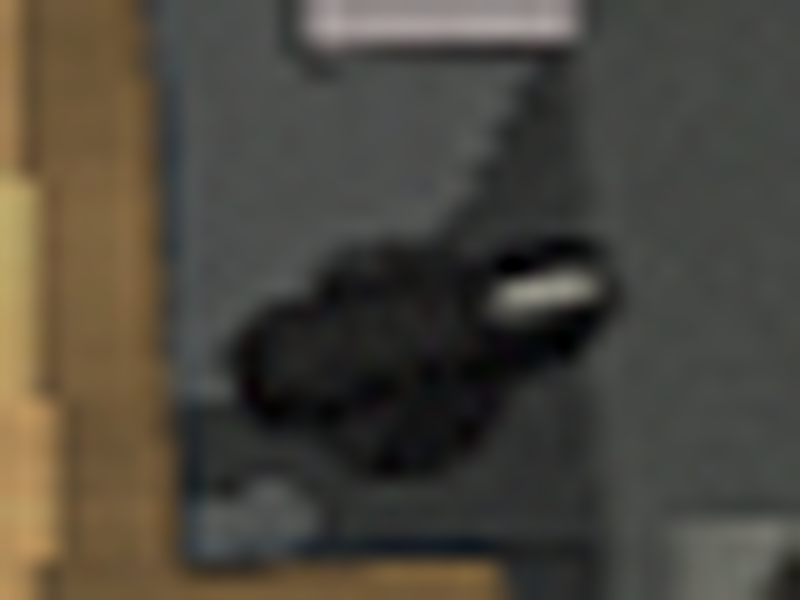

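```bash
python3 - <<'E'
from lid import *; import pickle
c=pickle.load(open('top35.pkl','rb'))
g=lambda u: to_case(ray(c,np.array(u)/20+[289,181]-.475,.16)[0])
for a,b in [((265,365),(595,285)),((490,300),(600,282)),((250,330),(480,260))]:
    A,B=g(a),g(b); d=B-A; print(A.round(1),B.round(1),np.hypot(*d[:2]),'ang(ccw deg)',np.degrees(np.arctan2(d[1],d[0])), 'mid',(A+B)[:2]/2)
c=pickle.load(open('wrist40.pkl','rb')); cv2.imwrite('pics/kn2.png',cv2.resize(c['frame'][195:275,110:210],(800,640),interpolation=cv2.INTER_CUBIC)[:600])
E
```

```text
t 65.7 tcp [ 0.5734 -0.0637  0.2581] yaw -6.5 tilt [-0.001  0.001 -1.   ] q [-0.25  0.31  0.11  1.37  0.    1.43] F [ 0.1 -0.3  0.3] gap 0.0001
tcp case [-129.6   31.3  258.1]
[-127.   -75.7  160. ] [-80.6 -65.8 160. ] 47.436660652020684 ang(ccw deg) 12.025119191374149 mid [-103.84497532  -70.73770833]
[-95.4 -67.5 160. ] [-79.9 -65.4 160. ] 15.562954026078383 ang(ccw deg) 7.692223460738234 mid [-87.63999274 -66.43655806]
[-128.9  -70.7  160. ] [-96.4 -61.8 160. ] 33.641401191667384 ang(ccw deg) 15.336602237386897 mid [-112.66029677  -66.26718736]
```

View pics/kn2.png

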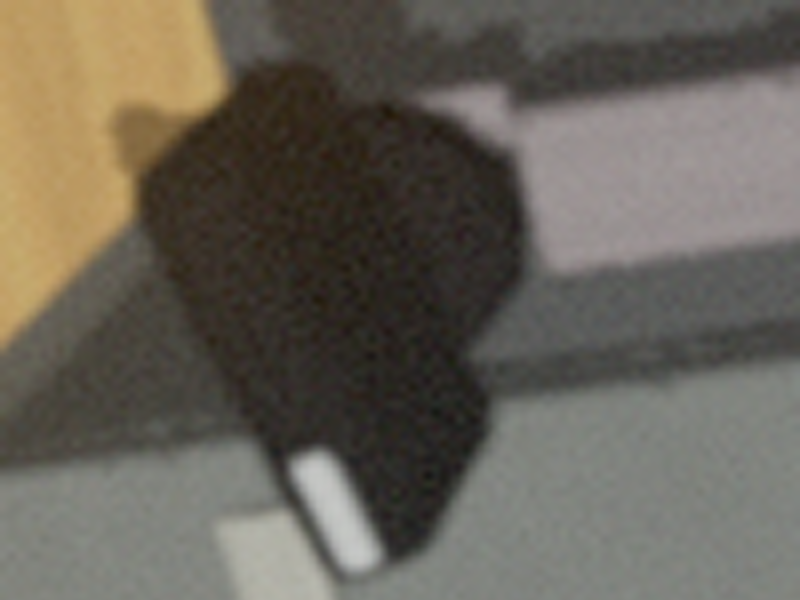

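```bash
python3 - <<'E'
from lid import *; import pickle
c=pickle.load(open('wrist40.pkl','rb'))
g=lambda u: to_case(ray(c,np.array(u)/8+[110,195]-.44,.16)[0])
for a,b in [((312,460),(362,560)),((155,190),(335,580))]:
    A,B=g(a),g(b); d=B-A; print(A.round(1),B.round(1),'ccw',np.degrees(np.arctan2(d[1],d[0])))
a=Y+np.pi/2+np.radians(11); a=near(a)
plan([([*case(-105,-70)[:2],.262],a),([*case(-105,-70)[:2],.131],a)])
E
```

```text
t 65.7 tcp [ 0.5734 -0.0637  0.2581] yaw -6.5 tilt [-0.001  0.001 -1.   ] q [-0.25  0.31  0.11  1.37  0.    1.43] F [ 0.1 -0.3  0.3] gap 0.0001
tcp case [-129.6   31.3  258.1]
[-91.2 -67.  160. ] [-78.6 -64.7 160. ] ccw 10.41345303913178
[-123.9  -75.2  160. ] [-76.6 -68.2 160. ] ccw 8.424226794866717
[ -3.8 -96.1  40.4] [-20.2  -0.1   0.1]
[127.2 -95.9  40.5] [-20.2  -0.1   0.1]
```

>>> send_rows(plan=[[-4,-48,20,-10,0,0],[-4,-96,40.5,-20,0,0],[-4,-96,40.5,-20,0,0],[-4,-96,40.5,-20,0,0],[-4,-96,40.5,-20,0,0],[40,-96,40.5,-20,0,0],[70,-96,40.5,-20,0,0],[70,-96,40.5,-20,0,0],[70,-96,40.5,-20,0,0],[70,-96,40.5,-20,0,0]], claw=46)

```text
clock: 66.95
tcp_pos: [0.4746, -0.0935, 0.1898]
orientation: [0.556, 0.437, 0.556, -0.436]
wrist_force: [-0.2, -0.6, -0.9]
finger_gap: 0.0462
```

```bash
python3 - <<'E'
from lid import *
a=Y+np.pi/2+np.radians(11)
plan([([*case(-105,-70)[:2],.132],a)])
c=cam('wrist'); cv2.imwrite('pics/w41.png',cv2.resize(c['frame'],(800,600)))
E
```

```text
t 66.95 tcp [ 0.4746 -0.0935  0.1898] yaw 13.7 tilt [ 0.001  0.    -1.   ] q [-0.36  0.15 -0.26  1.15  0.    0.97] F [-0.2 -0.6 -0.9] gap 0.0462
tcp case [-104.5  -68.7  189.8]
[57.8 -1.2 -0.8] [ 0.   0.  -0.1]
```

View pics/w41.png

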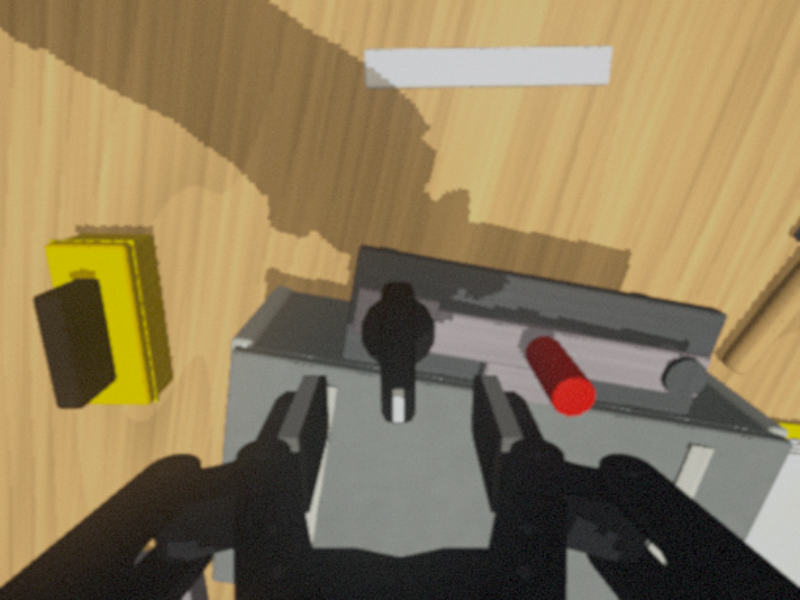

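The wing (col 398) is parallel to and centred between the fingers. Descending and gripping.

>>> send_rows(plan=[[20,-1,-0.8,0,0,0],[40,-1,-0.8,0,0,0],[52,-1,-0.8,0,0,0],[58,-1,-0.8,0,0,0],[58,-1,-0.8,0,0,0],[58,-1,-0.8,0,0,0],[58,-1,-0.8,0,0,0],[58,-1,-0.8,0,0,0],[58,-1,-0.8,0,0,0],[58,-1,-0.8,0,0,0]], claw=38)

```text
clock: 68.25
tcp_pos: [0.4722, -0.0926, 0.1303]
orientation: [0.556, 0.437, 0.557, -0.437]
wrist_force: [0.2, 0.3, -0.4]
finger_gap: 0.0379
```

>>> send_rows(plan=[[0,0,0,0,0,0],[0,0,0,0,0,0],[0,0,0,0,0,0],[0,0,0,0,0,0],[0,0,0,0,0,0],[0,0,0,0,0,0],[0,0,0,0,0,0],[0,0,0,0,0,0],[0,0,0,0,0,0],[0,0,0,0,0,0]], claw=3, newtons=50)

```text
clock: 69.5
tcp_pos: [0.4732, -0.0923, 0.1305]
orientation: [0.556, 0.437, 0.556, -0.436]
wrist_force: [4.7, 2.7, -1.0]
finger_gap: 0.0132
```

```bash
python3 - <<'E'
from lid import *
print(get_state()['ft_torque'])
a=Y+np.pi/2+np.radians(11)
plan([([*case(-105,-70)[:2],.132],a)])
E
```

```text
t 69.5 tcp [ 0.4732 -0.0923  0.1305] yaw 13.7 tilt [ 0.001  0.002 -1.   ] q [-0.36  0.19 -0.37  1.01  0.    0.97] F [ 4.7  2.7 -1. ] gap 0.0132
tcp case [-105.7  -70.1  130.5]
[ 0.46245795 -0.82082133  0.0620184 ]
[-1.5 -0.   0.7] [ 0.  -0.1 -0.1]
```

>>> send_rows(plan=[[0,0,0,-4,0,0],[0,0,0,-8,0,0],[0,0,0,-12,0,0],[0,0,0,-16,0,0],[0,0,0,-20,0,0],[0,0,0,-24,0,0],[0,0,0,-28,0,0],[0,0,0,-31,0,0],[0,0,0,-33,0,0],[0,0,0,-33,0,0]])

```text
clock: 70.75
tcp_pos: [0.4708, -0.0938, 0.1305]
orientation: [0.656, 0.26, 0.658, -0.262]
wrist_force: [-4.1, -4.2, 4.3]
finger_gap: 0.0133
```

```bash
cat > kn.py <<'E'
from lid import *
print('torque',get_state()['ft_torque'].round(2),'knob deg',round(2.7-np.degrees(yaw()),1))
E
python3 kn.py
```

```text
t 70.75 tcp [ 0.4708 -0.0938  0.1305] yaw 46.7 tilt [-0.004 -0.002 -1.   ] q [-0.36  0.19 -0.37  1.01 -0.    0.39] F [-4.1 -4.2  4.3] gap 0.0133
tcp case [-104.4  -72.5  130.5]
torque [-0.89  0.85 -0.04] knob deg -44.0
```

>>> send_rows(plan=[[0,0,0,-1,0,0],[0,0,0,-2,0,0],[0,0,0,-3,0,0],[0,0,0,-4,0,0],[0,0,0,-5,0,0],[0,0,0,-5,0,0],[0,0,0,-5,0,0],[0,0,0,-5,0,0],[0,0,0,-5,0,0],[0,0,0,-5,0,0]])

```text
clock: 72.0
tcp_pos: [0.4707, -0.094, 0.1305]
orientation: [0.666, 0.232, 0.669, -0.234]
wrist_force: [-4.4, -3.7, 5.1]
finger_gap: 0.0128
```

```bash
python3 kn.py
```

```text
t 72.0 tcp [ 0.4707 -0.094   0.1305] yaw 51.5 tilt [-0.004 -0.002 -1.   ] q [-0.36  0.19 -0.37  1.01 -0.    0.31] F [-4.4 -3.7  5.1] gap 0.0128
tcp case [-104.1  -72.7  130.5]
torque [-0.98  0.87 -1.25] knob deg -48.8
```

Torque rose to 1.25 N m, so it's at the click stop. Now clockwise.

```bash
python3 - <<'E'
from kn import *
plan([([*case(-105,-70.5)[:2],.1305],yaw())])
E
```

```text
t 72.0 tcp [ 0.4707 -0.094   0.1305] yaw 51.5 tilt [-0.004 -0.002 -1.   ] q [-0.36  0.19 -0.37  1.01 -0.    0.31] F [-4.4 -3.7  5.1] gap 0.0128
tcp case [-104.1  -72.7  130.5]
torque [-0.98  0.87 -1.25] knob deg -48.8
[0.  2.1 1.1] [-0.  -0.1  0.2]
```

>>> send_rows(plan=[[0,0.5,-1,5,0,0],[0,1,-2,10,0,0],[0,1,-2,15,0,0],[0,1,-2,20,0,0],[0,1,-2,25,0,0],[0,1,-2,30,0,0],[0,1,-2,35,0,0],[0,1,-2,40,0,0],[0,1,-2,45,0,0],[0,1,-2,48,0,0]])

```text
clock: 73.25
tcp_pos: [0.4741, -0.0921, 0.1306]
orientation: [0.517, 0.485, 0.514, -0.484]
wrist_force: [9.2, -4.0, -6.1]
finger_gap: 0.0133
```

```bash
python3 kn.py;  python3 - <<'E'
from lid import *
c=cam('wrist'); cv2.imwrite('pics/w43.png',cv2.resize(c['frame'],(800,600)))
E
```

```text
t 73.25 tcp [ 0.4741 -0.0921  0.1306] yaw 3.6 tilt [ 0.004 -0.002 -1.   ] q [-0.36  0.19 -0.37  1.   -0.    1.15] F [ 9.2 -4.  -6.1] gap 0.0133
tcp case [-105.9  -69.2  130.6]
torque [-0.61 -1.56  0.14] knob deg -0.9
t 73.25 tcp [ 0.4741 -0.0921  0.1306] yaw 3.6 tilt [ 0.004 -0.002 -1.   ] q [-0.36  0.19 -0.37  1.   -0.    1.15] F [ 9.2 -4.  -6.1] gap 0.0133
tcp case [-105.9  -69.2  130.6]
```

View pics/w43.png

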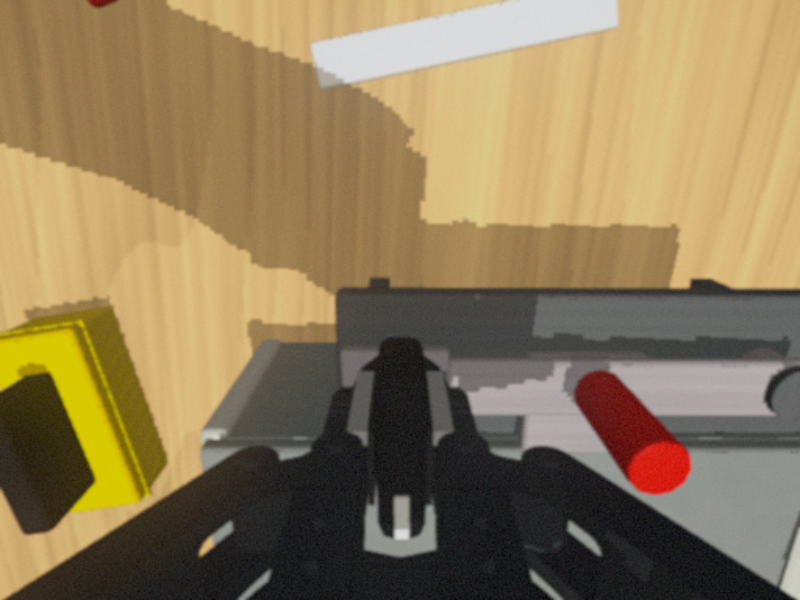

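>>> send_rows(plan=[[0,1,0.5,5,0,0],[0,2,1,10,0,0],[0,2,1,15,0,0],[0,2,1,20,0,0],[0,2,1,25,0,0],[0,2,1,30,0,0],[0,2,1,35,0,0],[0,2,1,40,0,0],[0,2,1,45,0,0],[0,2,1,48,0,0]])

```text
clock: 74.55
tcp_pos: [0.4781, -0.0934, 0.1307]
orientation: [0.276, 0.654, 0.272, -0.65]
wrist_force: [14.5, -4.5, -11.8]
finger_gap: 0.013
```

```bash
python3 kn.py
```

```text
t 74.55 tcp [ 0.4781 -0.0934  0.1307] yaw -44.4 tilt [ 0.007 -0.002 -1.   ] q [-0.36  0.2  -0.36  1.    0.    1.99] F [ 14.5  -4.5 -11.8] gap 0.013
tcp case [-104.4  -65.3  130.7]
torque [-0.9  -2.58  0.1 ] knob deg 47.1
```

The TCP sits about 5 mm off the knob axis along the wing: the measured positions lie on a 5 mm circle. I'll relax that side force and go on to the tight stop.

>>> send_rows(plan=[[0,1,-0.4,1,0,0],[0,2,-0.8,2,0,0],[0,3,-1.2,3,0,0],[0,3.5,-1.4,4,0,0],[0,3.5,-1.4,5,0,0],[0,3.5,-1.4,6,0,0],[0,3.5,-1.4,7,0,0],[0,3.5,-1.4,8,0,0],[0,3.5,-1.4,8,0,0],[0,3.5,-1.4,8,0,0]])

```text
clock: 75.8
tcp_pos: [0.4785, -0.0938, 0.1306]
orientation: [0.23, 0.669, 0.229, -0.668]
wrist_force: [5.8, -5.2, -2.5]
finger_gap: 0.0133
```

```bash
python3 kn.py
```

```text
t 75.8 tcp [ 0.4785 -0.0938  0.1306] yaw -52.1 tilt [ 0.002 -0.001 -1.   ] q [-0.36  0.2  -0.36  1.01 -0.    2.12] F [ 5.8 -5.2 -2.5] gap 0.0133
tcp case [-104.   -64.8  130.6]
torque [-0.6  -0.97  1.63] knob deg 54.8
```

Torque is 1.63 N m, so the tight stop is reached. Releasing and rising.

>>> send_rows(plan=[[0,0,0,0,0,0],[0,0,0,0,0,0],[0,0,0,0,0,0],[0,0,0,0,0,0],[-10,0,0,0,0,0],[-40,0,0,0,0,0],[-90,0,0,0,0,0],[-130,0,0,0,0,0],[-130,0,0,0,0,0],[-130,0,0,0,0,0]], claw=34)

```text
clock: 77.05
tcp_pos: [0.4767, -0.0929, 0.2602]
orientation: [-0.228, -0.669, -0.229, 0.669]
wrist_force: [-0.4, -1.0, -0.6]
finger_gap: 0.0343
```

```bash
python3 - <<'E'
from kn import *
import pickle
c=cam('wrist'); cv2.imwrite('pics/w44.png',cv2.resize(c['frame'],(800,600))); pickle.dump(c,open('wrist44.pkl','wb'))
E
```

```text
t 77.05 tcp [ 0.4767 -0.0929  0.2602] yaw -52.3 tilt [-0.001  0.001 -1.   ] q [-0.36  0.13 -0.11  1.33  0.    2.13] F [-0.4 -1.  -0.6] gap 0.0343
tcp case [-104.9  -66.6  260.2]
torque [0.02 0.07 0.04] knob deg 55.0
```

View pics/w44.png

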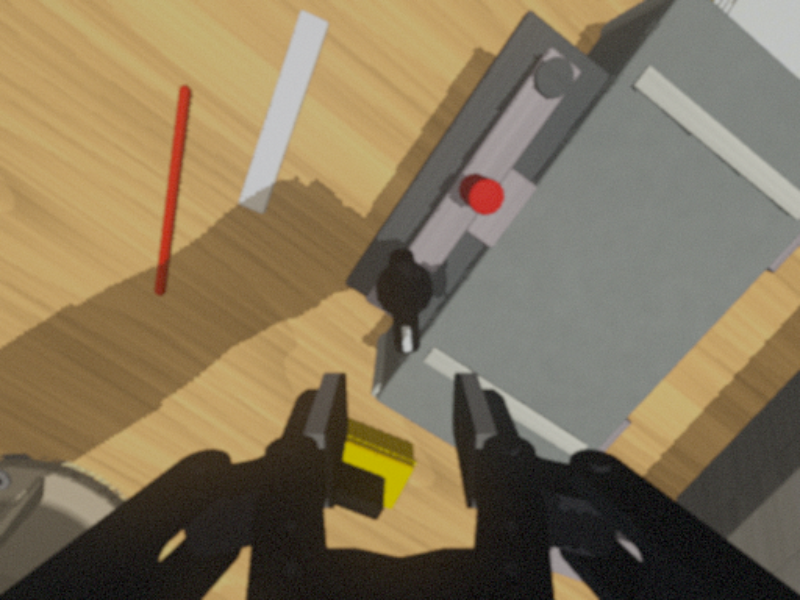

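The wing is seen at wrist px (402,255)-(408,350), about 3° short of the gripper's 55°, so at about 52° (0.9 rad). I'll move the arm away for a final overview.

```bash
python3 - <<'E'
from lid import *
plan([([.30,.42,.30],yaw())])
E
```

```text
t 77.1 tcp [ 0.4763 -0.0928  0.2595] yaw -52.3 tilt [-0.003  0.002 -1.   ] q [-0.36  0.13 -0.11  1.33  0.    2.13] F [-0.5 -0.3  0. ] gap 0.0343
tcp case [-105.1  -67.   259.5]
[ -39.3 -513.7 -174. ] [0.  0.1 0.2]
```

>>> send_rows(plan=[[-20,-50,-17,-9,0,0],[-40,-100,-34,-18,0,0],[-40,-150,-51,-27,0,0],[-40,-205,-69,-36,0,0],[-40,-260,-87,-45,0,0],[-40,-312,-105,-54,0,0],[-40,-364,-123,-60,0,0],[-40,-416,-141,-60,0,0],[-40,-468,-158,-60,0,0],[-40,-513,-174,-60,0,0]])

```text
clock: 78.35
tcp_pos: [0.2993, 0.4205, 0.2994]
orientation: [0.532, 0.464, 0.533, -0.466]
wrist_force: [0.5, 0.5, -0.6]
finger_gap: 0.034
```

```bash
python3 - <<'E'
from lid import *; import pickle
for n in ('scene','top'):
    c=cam(n);f=c['frame']; pickle.dump(c,open(f'{n}45.pkl','wb'))
    cv2.imwrite(f'pics/{n}45.png',cv2.resize(f,(800,600),interpolation=cv2.INTER_CUBIC))
    if n=='top':
        cv2.imwrite(f'pics/top45c.png',cv2.resize(f[110:240,280:400],None,fx=5,fy=4.6,interpolation=cv2.INTER_CUBIC))
        print(len(detect(c)))
        d=cv2.absdiff(f,pickle.load(open('top0.pkl','rb'))['frame']).max(2)
        cv2.imwrite('pics/diff.png',cv2.resize(cv2.threshold(d,40,255,0)[1],(800,600)))
E
```

```text
t 78.35 tcp [0.2993 0.4205 0.2994] yaw 7.8 tilt [-0.003 -0.001 -1.   ] q [0.8  0.19 0.05 1.43 0.   2.23] F [ 0.5  0.5 -0.6] gap 0.034
tcp case [-626.2 -219.6  299.4]
0
```

View pics/top45.png

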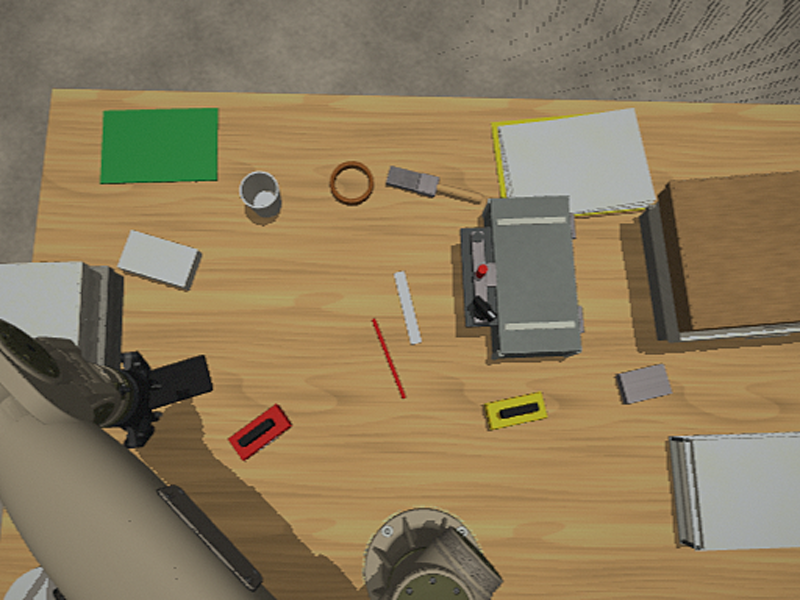

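View pics/top45c.png

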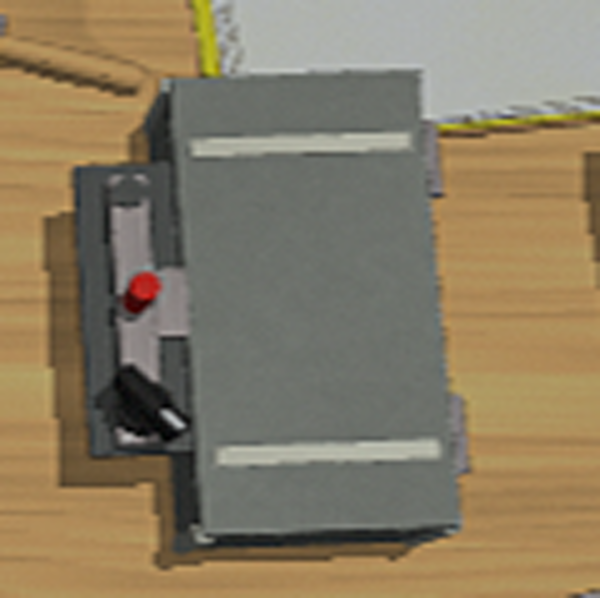

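View pics/scene45.png

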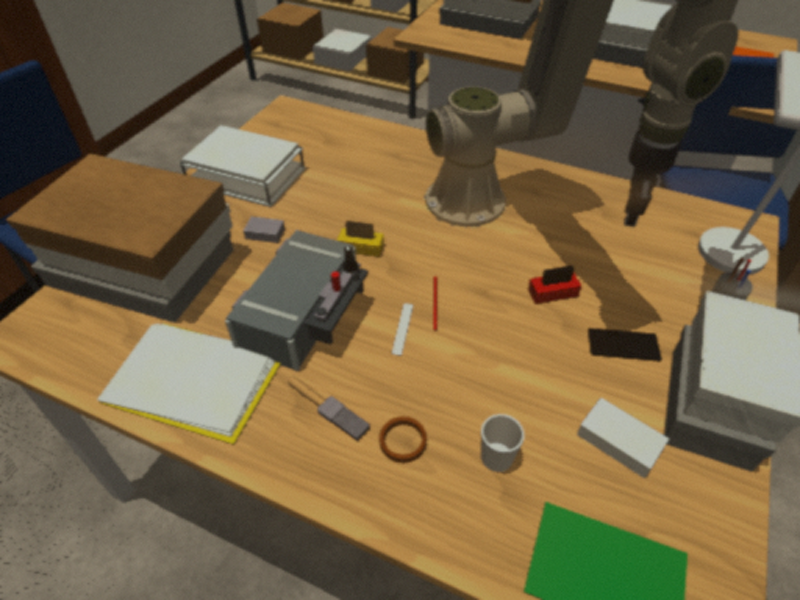

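```bash
python3 - <<'E'
from lid import *; import pickle
c=pickle.load(open('top45.pkl','rb')); f=c['frame']
u=proj(c,[case(-103,-70,160)])[0]; x0,y0=int(u[0])-20,int(u[1])-15; print(x0,y0)
cv2.imwrite('pics/kn3.png',cv2.resize(f[y0:y0+30,x0:x0+40],(800,600),interpolation=cv2.INTER_CUBIC))
g=lambda u,z: to_case(ray(c,(np.array(u)+.5)/[5,4.6]+[280,110]-.5,z)[0]).round(1)
print('pivot',g((130,190),.116),'peg top',g((146,284),.161))
E
```

```text
t 78.45 tcp [0.2987 0.4223 0.2987] yaw 8.0 tilt [-0.004 -0.    -1.   ] q [0.8  0.19 0.05 1.43 0.   2.23] F [ 0.7  0.4 -0.5] gap 0.0341
tcp case [-627.9 -220.1  298.7]
290 181
pivot [-103.6   72.4  116. ] peg top [-103.6    1.2  161. ]
```

View pics/kn3.png

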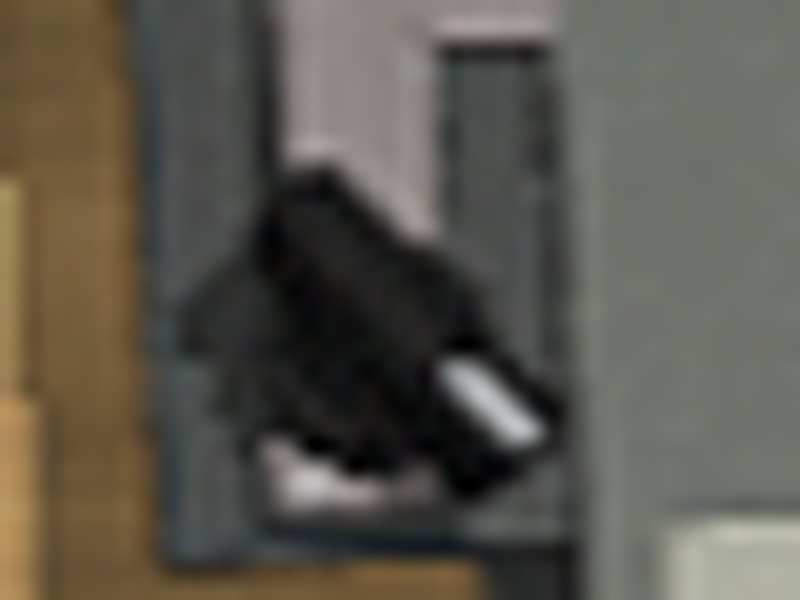

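The hook is at 0 (peg directly in line with the pivot at x = -103.6). The wing edge runs from (330,170) to (545,410), about 48° in the image plus the case's 2.7°, so about 51° (0.89 rad), at the tight stop. Handing in.

```bash
python3 -c "
from workcell import job,get_state
print(get_state()['clock']); print(job.hand_in())"
```

```text
78.45
the job is handed in; nothing more can be done
None
```

The job is done and handed in at 78 s of the 210 s allowed. No verdict came back.

- **Cassettes:** All four blue cassettes stand handle up, each in its own bay. One had shifted against a divider after I placed it, so I regrasped it and set it straight. The last view before closing showed all four square to their bays.
- **Lid:** I closed it along its arc at roughly 0.5 rad/s, well under the 2.5 rad/s slam limit. It ended on a hard stop at 107.9 mm (closed height is 108 mm).
- **Hook bar:** It is home against its stop, where 15 N gave no more travel. In the last picture the peg lines up with the pivot, so the angle is about 0.
- **Wing knob:** I turned it anticlockwise to the click stop (1.25 N m), then clockwise to the tight stop (1.63 N m). After release it measured about 51°, against 0.9 rad (51.6°) expected.
- **Other things on the desk:** In the before and after views they look unmoved, including the red and yellow look-alikes. I judged this by eye; the image-difference picture I made was not examined.

Two readings disagreed with what I expected:
- **Case frame:** My estimate of its position along x was off by a few millimetres. As a result I gripped the knob about 5 mm off its axis, with up to about 19 N of side force. Both stops were still reached.
- **Notebook:** The notebook behind the case appears to poke slightly into the far end bay, so I placed that cassette 5 mm off the bay's centre, away from it.

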